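# Lock a sample rack on the tube mixer

### The arm

A 7-joint arm with a two-finger parallel gripper is mounted at the origin on the work surface. World frame = base frame: x ahead of the robot, y to its left, z up, the work surface at z = 0. Lengths are in m, angles in rad, forces in N, time in s.
With the tool pointing down it reaches from about 0.4 to 0.875 m from the base axis. Payload 19.3 kg.
Tool frame: the origin (TCP) lies at the very end of the fingers, on their centre line; the grasp point (between the pads) lies 19 mm behind it; z points along the fingers, x is the direction in which the jaws open and shut, and the axes are right-handed (so a half turn about z gives the same grasp; the last joint's range is limited). The gripper opens to 85 mm and grips with 20 to 120 N. Pads are 22 mm wide; open, the fingers measure 114 mm over their backs; the gripper's body (76 mm by 85 mm) begins 54 mm behind the grasp point. The pads swing forward as they close: fully open they stand 13 mm farther back than shut.
Start: joints at [-0.07, 0.521, -0.036, 1.599, 0.021, 1.021, -0.113], TCP at [0.625, -0, 0.231] pointing down, gripper open.
Joint ranges: [-2.91, 2.91], [-0.3, 2.13], [-1.5, 1.42], [0.17, 2.43], [-1.26, 4.41], [0.16, 1.93], [-2.52, 2.52]. Speed limits (rad/s): [1.89, 1.89, 2.39, 2.39, 3.01, 3.01, 3.01].

### API

Orientations are given as [roll, pitch, yaw] about the fixed x, y, z axes, in that order (R = Rz(yaw) Ry(pitch) Rx(roll)).
In Python, from workcell import observe, eyes, job_done gives the robot as it stands. The module is installed in compiled form; this text tells all that it offers.
- The arm moves only by the shell command python3 -m pendant 'ROWS' [FORCE]. ROWS is JSON, a list of rows, each an object of numbers: "dx", "dy", "dz": the shift along the tool's x, y, z in mm; "ax", "ay", "az": the turn, a rotation vector about the tool's x, y, z in degrees; "claw": the finger opening in mm, from 0 to 85.4. A call has 1 to 10 rows; each row is the pose to reach, as a shift and turn from the pose commanded when the call began, along the tool's axes at that moment; what a row does not reach only later rows make up. A row lasts 1/12 s, in which the tool goes at most 41.7 mm and 7.16 degrees, less where a joint would pass 70% of its speed; a pose out of reach is approached as far as the arm can. A call with a gripper value outside its range is refused whole. The fingers move at their own pace and stop on an object; FORCE is the grip in N (left out, the last holds). Time passes only in rows, so rows that repeat a pose let the fingers close. It gives the time, the measured TCP pose, the force and the opening at its end, in the units of the state.
- observe(): the state, without advancing time (a new reading comes with each control period).
- eyes.grab_frame(name): name is "scene" or "side" or "wrist"; returns a dict with "image" (384x512x3 uint8, blue, green, red), "fovy" (degrees; the focal length in pixels is half the picture's height over the tangent of half this angle, whatever the lens; pixels are square), "cx", "cy" (the principal point, pixels), "view" (4x4, takes a point from world to camera coordinates). Camera axes: x right, y up, looking along -z (the intrinsics and any distortion apply to the point x, -y, -z); pixel columns grow to the right and rows downward; lengths in m; the calibration is good to about 2 mm. A picture is of the moment at which its call begins. There is no depth.
- job_done(): hands the job in, once; it reports no verdict.
The state is a dict: "clock": time; "qpos": joint angles; "qd": joint speeds; "joint_efforts": joint torques, N m; "position": TCP position; "tool_rot": TCP orientation; "force": force on the tool from outside, world axes, zero at the start; "moment": the same for the moment, N m; "grip_width": finger opening in m.
Only numpy, scipy, OpenCV 4.12 (cv2) and the standard library are available. Lean on these libraries where they do the work, as an engineer would, in place of code of your own. Each camera call takes 0.05 s, during which the arm holds its last target.

### The job

The rack of sample tubes standing loose in the right-hand lane of the tube mixer has to be locked for mixing: push it along the lane, upright, until it sits home against the rubber end stop, pressing only lightly there (under 12 N, some of the tubes are open). Then bring the black clamp lever of that lane round until it snaps over centre, lies closed along the lane and its jaw clamps the rack; push the lever rather than grip it, with no more than 25 N on it, and leave everything else where it is.

Things in the scene. Friction and masses are not known exactly. Their poses are not given: they have to be found in the camera images.
- mixer: bench-top tube mixer, fixed: off-white housing, platform 300 (x) x 240 (y) mm, its top 85 mm above the bench. Two rack lanes run along its x, either side of a fence 40 mm high (y -5 to 29 mm in the mixer frame). The left lane (rack y 29 to 53 mm, tubes to 85 mm above platform) is already locked: leave it. Origin: centre of underside on the bench; x away from the robot to the stops, y left, z up
- lane (a point): middle of the open near end of the right-hand lane, on the platform top; the lane is 33 mm wide between the fence and an 18 mm high outer guide, and runs from here along the mixer's +x; a rack is pushed in that direction
- rack: the loose cream five-place sample rack in the right lane, 118 mm long (x), 24 wide (y), 62 high, about 160 g, its tubes up to 82 mm above its foot; origin: centre of its underside, x along its length towards the stop, z up. It starts 40 mm or more short of the stop, with about 4 mm of play to either side
- rack_front (a point): centre of the rack's front end face (the end towards the stop), 30 mm above its foot
- rack_back (a point): centre of the rack's flat back end face (the end towards the robot, where it can be pushed), 30 mm above its foot
- stop: aluminium bracket of the right lane's end stop; origin: middle of the foot of its near face, on the platform, axes as the mixer's. A hand-set rod holds a rubber buffer (18 mm disc, 30 mm above the platform) out towards the rack. How far it is set out is not measured: the buffer's face stands 12 to 52 mm before this origin (-x), so feel for it. The buffer gives 1 mm per 4 N
- lever (a joint): angle of the right lane's level cam lever, counter-clockwise from above: 0 open (145 deg clockwise of mixer +x: towards the robot and right), 2.53 closed on its stop (along mixer +x). Dead centre 2.2: below it springs push it open, beyond it they snap it to 2.53. Resistance grows from 0.4, peaks near 1.4 (14 N at its end, more nearer the pivot), none at 2.2; jaw meets rack near 1.25
- lever_pivot (a point): the lever's pivot axis, at the height of the middle of the lever, 36 mm above the platform; the lever swings level
- lever_end (a point): point on the lever's middle line 85 mm from the pivot (the lever ends at 96 mm); the black grip is 16 mm wide and 18 mm high, from 27 to 45 mm above the platform, with open space below it down to the platform and beside it
- lever_arm: the lever with its black grip; origin on the pivot axis at platform height, x from the pivot to the lever's end
- jaw_pad: rubber-faced jaw (50 mm long, 10 to 36 mm above the platform) that the cam pushes up to 12 mm across the lane (mixer +y) and so presses the rack on the fence with about 12 N; origin: on the pivot axis at platform height when open
- cap_a: loose white tube cap, 19 mm disc 12 mm high, on the left front of the mixer platform; leave it
- cap_b: loose black tube cap, same size, on the left front corner of the mixer platform; leave it
- cap_c: loose white tube cap on the bench right of the mixer; leave it
- spare_rack: empty rack like the other, standing on the bench to the right; leave it
- scanner: black hand-held bar-code scanner lying on the bench to the right, 190 mm long; leave it
- reagent: white plastic bottle, 54 mm wide, 100 mm high, on the bench to the left; leave it
- pen_cup: grey plastic cup, 85 mm high, on the bench to the left; leave it
Things that resemble listed ones, but are neither listed nor needed, are in the scene too. Leave any green or yellow look-alike of the rack alone.

How it is judged:
On the way, in this order (a step that is already met when the one before it is completed fails the run):
1. the rack stands home against the rubber end stop, the lever still open (x of stop_buffer_c0 in the frame of rack_front between 0 and 0.0065 m and value of joint lever below 1.2 rad), for 0.2 s.
2. the lever has snapped over centre and the jaw clamps the rack (value of joint lever above 2.45 rad and contact force between jaw_pad and rack above 6 N), for 0.2 s.
At the end, for the whole second after the job is handed in: The rack stands upright and still with its front end within 2.5 mm of the rubber buffer of the end stop, the lever is closed past centre (above 2.45 rad) and the jaw presses the rack on the fence with more than 6 N (all of step 2 and x of stop_buffer_c0 in the frame of rack_front between 0 and 0.0065 m and angle between rack's own z axis and vertical below 0.05 rad and linear speed of rack below 0.01 m/s); the robot touches nothing.
It fails at once if the rack is pressed on the end stop with more than 12 N (contact force between rack and stop above 12 N).
It fails at once if the fingers press or squeeze the lever with more than 25 N (contact force between the fingers and lever_arm above 25 N).
It fails at once if the rack is tipped (angle between rack's own z axis and vertical above 0.35 rad).
It fails at once if a bystander is moved by more than 20 mm (distance of any of cap_a, cap_b, cap_c, spare_rack, scanner, reagent, pen_cup from where it was at the start of the episode above 0.02 m).
It also fails if it takes over 51 s, if anything falls off the work surface, if the arm or the gripper's body presses on something with over 40 N, if the wrist force passes 120 N, or if a joint passes its speed limit or range.

## Working session

There is one attempt and no reset: what is moved stays moved. The work goes in short steps, Python scripts to look and compute and a shell command to move; the robot and the scene stay as the last step left them, time stands still between calls to the robot, and variables do not carry over. Pictures are saved under pics/ and viewed, and the job is handed in when it is done.

```bash
mkdir -p pics; cat > h.py <<'E'
import numpy as np,cv2
from workcell import observe,eyes
def grab(n,f=None):
    d=eyes.grab_frame(n)
    if f: cv2.imwrite('pics/'+f,d['image'])
    return d
E
python3 - <<'E'
from h import *
import pickle
for n in ['scene','side','wrist']:
    d=grab(n,n+'0.png'); pickle.dump(d,open(n+'0.pkl','wb'))
    print(n,{k:(v if k!='image' else 0) for k,v in d.items()})
print(observe())
E
```

```text
scene {'image': 0, 'fovy': 44.0590436461424, 'cx': 247.61025435890627, 'cy': 189.45484125070308, 'view': array([[-0.51795689,  0.85531267,  0.01268494,  0.26993975],
       [-0.6001157 , -0.37390324,  0.70714745,  0.23793855],
       [ 0.60957511,  0.35865946,  0.70695232, -1.63747372],
       [ 0.        ,  0.        ,  0.        ,  1.        ]])}
side {'image': 0, 'fovy': 52.881532518592024, 'cx': 257.87712759189833, 'cy': 195.7415933487228, 'view': array([[-0.83739349, -0.5465789 ,  0.00486273,  0.40445747],
       [ 0.33147381, -0.50072487,  0.79962474, -0.23641895],
       [-0.43462311,  0.67121242,  0.60048034, -1.10454799],
       [ 0.        ,  0.        ,  0.        ,  1.        ]])}
wrist {'image': 0, 'fovy': 63.34603444203373, 'cx': 254.68006860908108, 'cy': 189.3171169611952, 'view': array([[ 9.99999612e-01,  1.52656660e-04, -8.67850484e-04,
        -6.22528138e-01],
       [-3.82299470e-04,  9.62522008e-01, -2.71203314e-01,
         3.59385601e-02],
       [ 7.93924199e-04,  2.71203540e-01,  9.62521693e-01,
        -3.78998196e-01],
       [ 0.00000000e+00,  0.00000000e+00,  0.00000000e+00,
         1.00000000e+00]])}
{'clock': 0.15, 'qpos': array([-0.07018022,  0.52186907, -0.03634551,  1.59984618,  0.02121368,
        1.02108839, -0.1128062 ]), 'qd': array([ 1.44308914e-04, -7.98943833e-04,  1.13729241e-03, -8.55454169e-05,
        3.60393890e-05, -7.90328579e-04, -1.35482009e-03]), 'joint_efforts': array([ 4.00798544e-04, -9.27376485e+01,  1.98035471e+00, -3.70049715e+01,
        1.79930578e-02,  6.46477114e-03, -1.41420460e-05]), 'position': array([ 6.24764316e-01, -3.36443710e-05,  2.30873808e-01]), 'tool_rot': array([ 3.14153596e+00,  8.23655297e-04, -1.60563428e-05]), 'force': array([-0.43638221,  0.59701086, -0.4409289 ]), 'moment': array([0.02790361, 0.03297234, 0.01124109]), 'grip_width': 0.08520506403591706}
```

View pics/scene0.png

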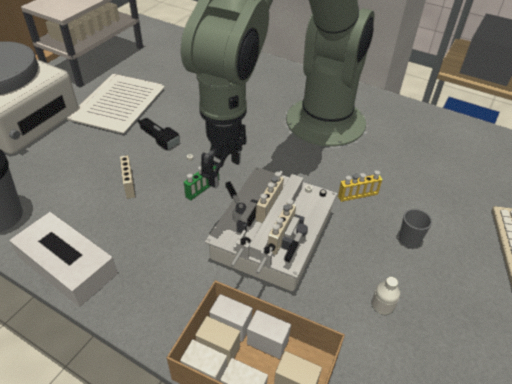

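View pics/side0.png

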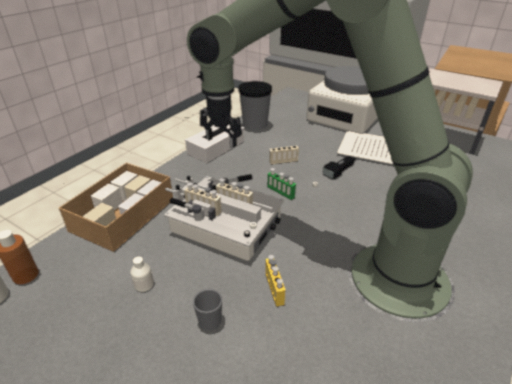

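View pics/wrist0.png

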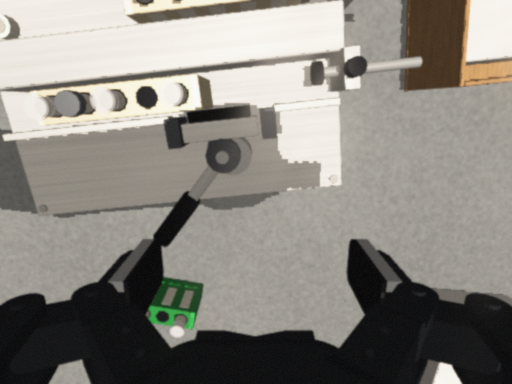

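```bash
python3 - <<'E'
import cv2
a=cv2.imread('pics/scene0.png')[160:290,190:350];cv2.imwrite('pics/sc_c.png',cv2.resize(a,None,fx=4.6,fy=4.6,interpolation=2))
a=cv2.imread('pics/side0.png')[165:260,155:290];cv2.imwrite('pics/si_c.png',cv2.resize(a,None,fx=5,fy=5,interpolation=2))
a=cv2.imread('pics/wrist0.png')[0:260,0:400];cv2.imwrite('pics/wr_c.png',cv2.resize(a,None,fx=2,fy=2,interpolation=2))
E
```

```text
(no output)
```

View pics/sc_c.png

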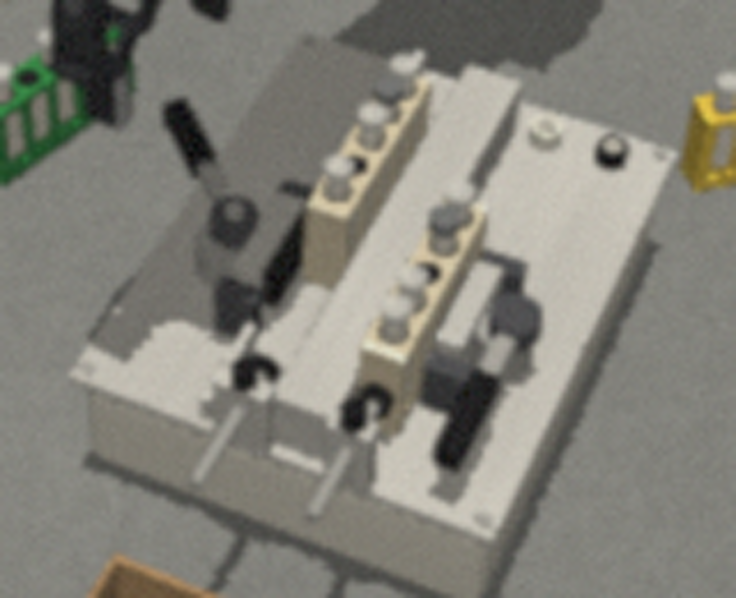

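View pics/si_c.png

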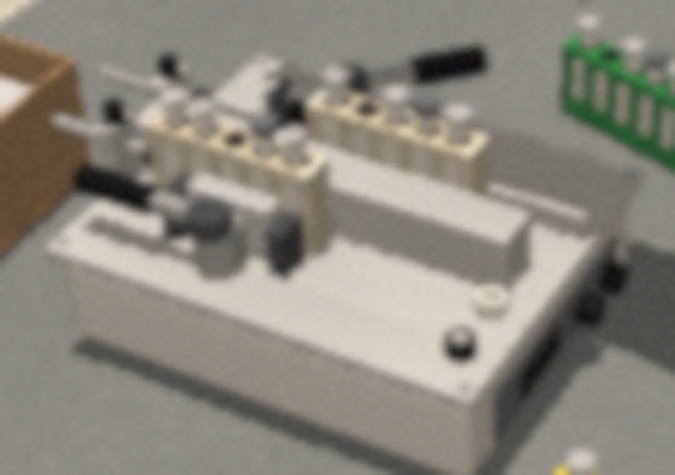

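View pics/wr_c.png

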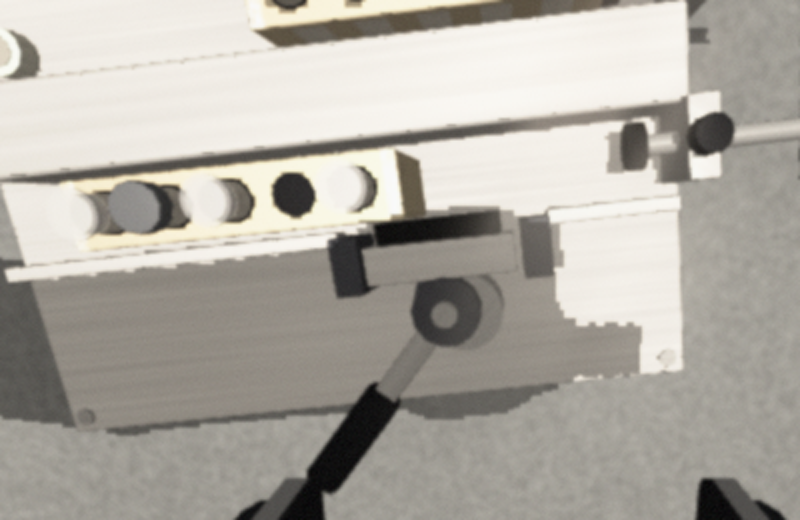

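```bash
cat >> h.py <<'E'
def K(d):
    f=d['image'].shape[0]/2/np.tan(np.radians(d['fovy'])/2); return f
def cast(d,uv,z):
    f=K(d);V=d['view'];R=V[:3,:3];C=-R.T@V[:3,3]
    r=R.T@np.array([(uv[0]-d['cx'])/f,-(uv[1]-d['cy'])/f,-1.]);return C+r*(z-C[2])/r[2]
def proj(d,p):
    f=K(d);V=d['view'];c=V[:3,:3]@np.asarray(p)+V[:3,3]
    return np.array([d['cx']+f*c[0]/-c[2],d['cy']-f*c[1]/-c[2]])
E
python3 - <<'E'
from h import *
import pickle
w=pickle.load(open('wrist0.pkl','rb'));s=pickle.load(open('scene0.pkl','rb'));sd=pickle.load(open('side0.pkl','rb'))
P=lambda n,d,uv,z:print(n,np.round(cast(d,uv,z)*1000,1))
P('screwNR',w,(43,208),.085);P('screwFR',w,(333.5,179),.085)
S=lambda x,y:(190+x/4.6,160+y/4.6)
Q=lambda x,y:(155+x/5,165+y/5)
P('scene screwFR',s,S(85,370),.085);P('scene screwFL',s,S(485,520),.085);P('scene screwNL',s,S(660,155),.085);P('scene screwNR',s,S(312,40),.085)
P('side screwFL',sd,Q(65,242),.085);P('side NL',sd,Q(465,388),.085)
P('pivot w',w,(221,156),.085+.048);P('pivot top w mid36',w,(221,156),.085+.036)
P('lever end',w,(161,241),.085+.045)
P('grip start',w,(192,197),.085+.045)
P('lever end sc',s,S(178,103),.085+.045)
P('pivot sc',s,S(235,213),.085+.045)
P('rack back top L',w,(31,93),.147);P('rack back top R',w,(45,124),.147)
P('rack fr top L',w,(194,77),.147);P('rack fr top R',w,(198,109),.147)
P('buffer',w,(310,73),.115)
P('bracket foot',w,(342,70),.085)
E
```

```text
screwNR [414.7 -32.3  85. ]
screwFR [697.9  -2.9  85. ]
scene screwFR [703.4  -1.7  85. ]
scene screwFL [677.4 221.2  85. ]
scene screwNL [396.4 191.3  85. ]
scene screwNR [418.2 -30.1  85. ]
side screwFL [673.8 219.2  85. ]
side NL [393.2 189.7  85. ]
pivot w [596.3  27.4 133. ]
pivot top w mid36 [595.   25.4 121. ]
lever end [542.6 -46.4 130. ]
grip start [571.2  -7.  130. ]
lever end sc [546.5 -43.8 130. ]
pivot sc [601.5  27.9 130. ]
rack back top L [466.6  74.1 147. ]
rack back top R [472.5  52.9 147. ]
rack fr top L [580.9  84.6 147. ]
rack fr top R [582.6  63.3 147. ]
buffer [665.9  89.9 115. ]
bracket foot [698.6  94.8  85. ]
```

```bash
python3 - <<'E'
from h import *
import pickle
w=pickle.load(open('wrist0.pkl','rb'))
a=np.radians(5.9);ex=np.array([np.cos(a),np.sin(a)]);ey=np.array([-ex[1],ex[0]]);o=np.array([546.6,94.1])
for n,uv,z in [('fence',(2,90),.125),('fence',(340,50),.125),('guide',(3,134),.103),('guide',(165,117),.103),('guide far',(335,100),.103),('jawpadR',(166,148),.121),('jawL',(280,134),.121),('rackBL',(31,93),.147),('piv',(221,156),.133),('end',(161,241),.13)]:
    p=cast(w,uv,z)[:2]*1000;print(n,p.round(1),((p-o)@ex).round(1),((p-o)@ey).round(1))
print(o-112*ex-22*ey)
E
```

```text
fence [429.8  76.8] -118.0 -5.2
fence [685.6 105. ] 139.4 -3.5
guide [405.6  41.4] -145.7 -37.9
guide [546.4  55.7] -4.1 -38.2
guide far [689.8  69.6] 139.9 -39.1
jawpadR [550.4  31.9] -2.6 -62.2
jawL [643.   43.2] 90.7 -60.5
rackBL [466.6  74.1] -81.6 -11.7
piv [596.3  27.4] 42.6 -71.4
end [542.6 -46.4] -18.5 -139.3
[437.45472029  60.7037739 ]
```

Candidates, by pixel:
- Cream rack in the right lane: wrist (120,100), scene (267,200).
- Locked left-lane rack: scene (283,228).
- Spare cream rack on the bench: scene (127,175).
- Green rack: scene (195,185).
- Yellow rack: scene (360,187).

I choose the cream rack at wrist (120,100). It stands loose between the fence and the outer guide, on the side with the open lever, and the crop confirms it.

Next I move above the lane behind it with the fingers shut.

```bash
python3 -m pendant '[{"dx":-94,"dy":-30,"dz":0,"az":-5.9,"claw":0},{"dx":-187,"dy":-61,"dz":0,"az":-5.9,"claw":0},{"dx":-187,"dy":-61,"dz":0,"az":-5.9,"claw":0},{"dx":-187,"dy":-61,"dz":0,"az":-5.9,"claw":0},{"dx":-187,"dy":-61,"dz":0,"az":-5.9,"claw":0},{"dx":-187,"dy":-61,"dz":0,"az":-5.9,"claw":0},{"dx":-187,"dy":-61,"dz":0,"az":-5.9,"claw":0},{"dx":-187,"dy":-61,"dz":40,"az":-5.9,"claw":0},{"dx":-187,"dy":-61,"dz":40,"az":-5.9,"claw":0},{"dx":-187,"dy":-61,"dz":40,"az":-5.9,"claw":0}]' 20
python3 - <<'E'
from h import *
grab('wrist','w1.png');grab('side','s1.png');print(observe()['position'],observe()['tool_rot'],observe()['force'])
a=cv2.imread('pics/s1.png')[120:270,140:300];cv2.imwrite('pics/s1c.png',cv2.resize(a,None,fx=4,fy=4,interpolation=2))
E
```

```text
[ 6.24837030e-01 -4.15647191e-05  2.31001521e-01] [ 3.14153341e+00  5.67692379e-04 -3.64306780e-05] [-0.21318157  0.91240533 -0.25717889]schema error: expected keys dx, dy, dz, ax, ay, az, claw
```

View pics/w1.png

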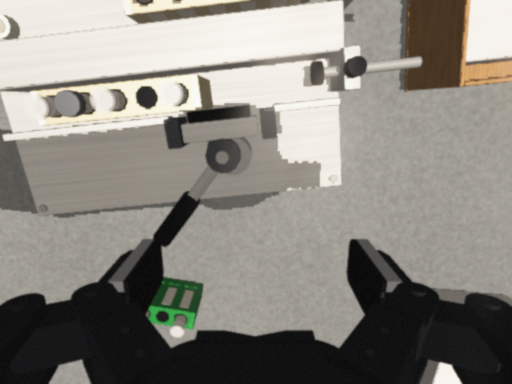

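View pics/s1c.png

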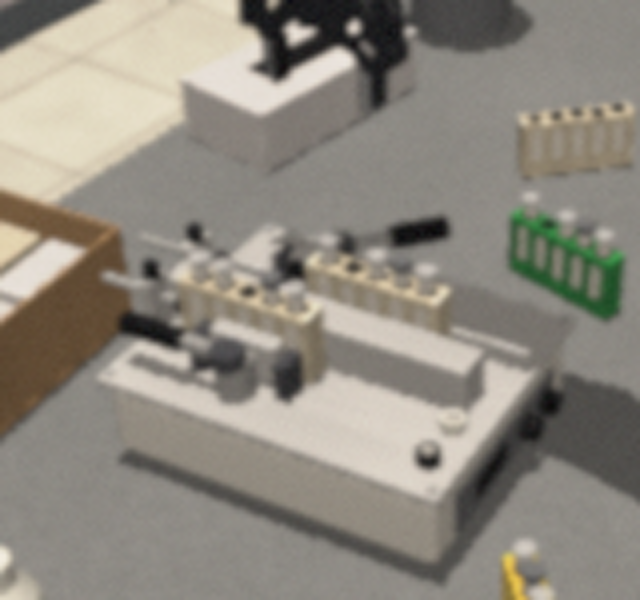

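The call was refused, so nothing moved; every row needs all seven keys.

```bash
python3 -m pendant '[{"dx":-94,"dy":-30,"dz":0,"ax":0,"ay":0,"az":-5.9,"claw":0},{"dx":-187,"dy":-61,"dz":0,"ax":0,"ay":0,"az":-5.9,"claw":0},{"dx":-187,"dy":-61,"dz":0,"ax":0,"ay":0,"az":-5.9,"claw":0},{"dx":-187,"dy":-61,"dz":0,"ax":0,"ay":0,"az":-5.9,"claw":0},{"dx":-187,"dy":-61,"dz":0,"ax":0,"ay":0,"az":-5.9,"claw":0},{"dx":-187,"dy":-61,"dz":0,"ax":0,"ay":0,"az":-5.9,"claw":0},{"dx":-187,"dy":-61,"dz":0,"ax":0,"ay":0,"az":-5.9,"claw":0},{"dx":-187,"dy":-61,"dz":40,"ax":0,"ay":0,"az":-5.9,"claw":0},{"dx":-187,"dy":-61,"dz":40,"ax":0,"ay":0,"az":-5.9,"claw":0},{"dx":-187,"dy":-61,"dz":40,"ax":0,"ay":0,"az":-5.9,"claw":0}]' 20
python3 - <<'E'
from h import *
grab('wrist','w2.png');grab('side','s2.png');print(observe())
a=cv2.imread('pics/s2.png')[120:270,140:300];cv2.imwrite('pics/s2c.png',cv2.resize(a,None,fx=4,fy=4,interpolation=2))
E
```

```text
clock: 1.08
position: [0.4377, 0.0606, 0.1907]
tool_rot: [3.141, 0.003, 0.102]
force: [0.5, 0.7, 0.2]
grip_width: -0.0003
{'clock': 1.1833, 'qpos': array([-0.18196667,  0.29251216, -0.10844811,  2.09567925,  0.04553362,
        0.75537088, -0.2165811 ]), 'qd': array([-0.00124287, -0.01478562, -0.00298164,  0.00071113,  0.00149475,
       -0.00873892, -0.00210041]), 'joint_efforts': array([-1.02286621e-01, -6.00039840e+01,  4.19605812e-01, -2.88091886e+01,
        2.63403734e-02, -6.11166051e-02, -1.76545429e-03]), 'position': array([0.43873872, 0.06088783, 0.19225221]), 'tool_rot': array([-3.14155611e+00, -1.66843687e-04,  1.02415560e-01]), 'force': array([0.81936854, 0.44390455, 0.57047675]), 'moment': array([-0.00432161, -0.03206937,  0.01537789]), 'grip_width': 0.0002002322781333759}
```

View pics/w2.png

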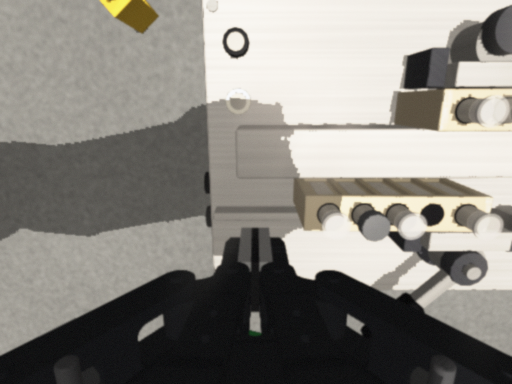

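View pics/s2c.png

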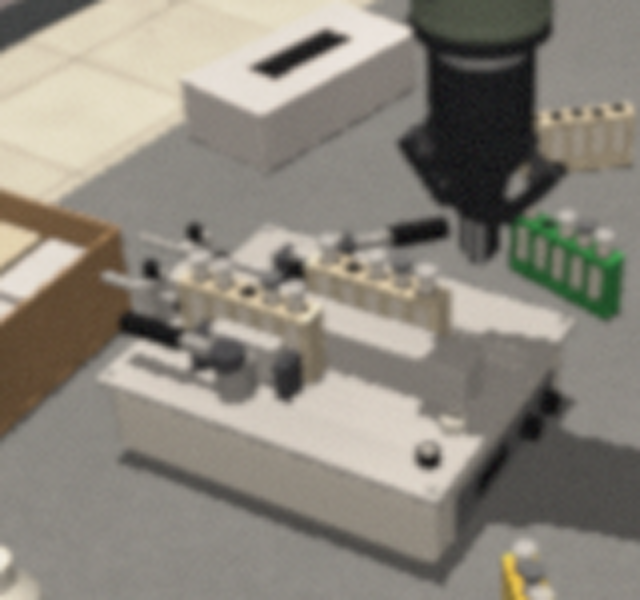

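The wrist view shows the shut fingers at (255,240), in line with the lane. The rack's back face is at (297,205), ahead of them. The knuckles spread along the lane, so I push with the tips about 33 mm above the platform to keep the knuckles over the tubes.

```bash
python3 -m pendant '[{"dx":0,"dy":0,"dz":36,"ax":0,"ay":0,"az":0,"claw":0},{"dx":0,"dy":0,"dz":73,"ax":0,"ay":0,"az":0,"claw":0},{"dx":0,"dy":0,"dz":73,"ax":0,"ay":0,"az":0,"claw":0},{"dx":0,"dy":0,"dz":73,"ax":0,"ay":0,"az":0,"claw":0}]' 20
python3 - <<'E'
from h import *
grab('wrist','w3.png');grab('side','s3.png');print(observe()['position'],observe()['force'])
a=cv2.imread('pics/s3.png')[120:270,140:300];cv2.imwrite('pics/s3c.png',cv2.resize(a,None,fx=4,fy=4,interpolation=2))
E
```

```text
clock: 1.52
position: [0.4379, 0.0608, 0.1187]
tool_rot: [3.141, 0.002, 0.103]
force: [0.2, 0.1, 1.1]
grip_width: -0.0
[0.43913536 0.061146   0.12038889] [0.00159275 0.2805128  0.69989799]
```

View pics/w3.png

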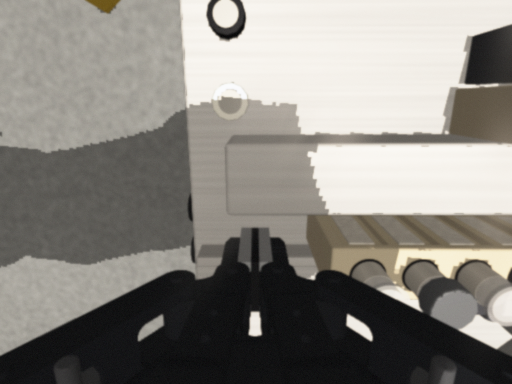

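View pics/s3c.png

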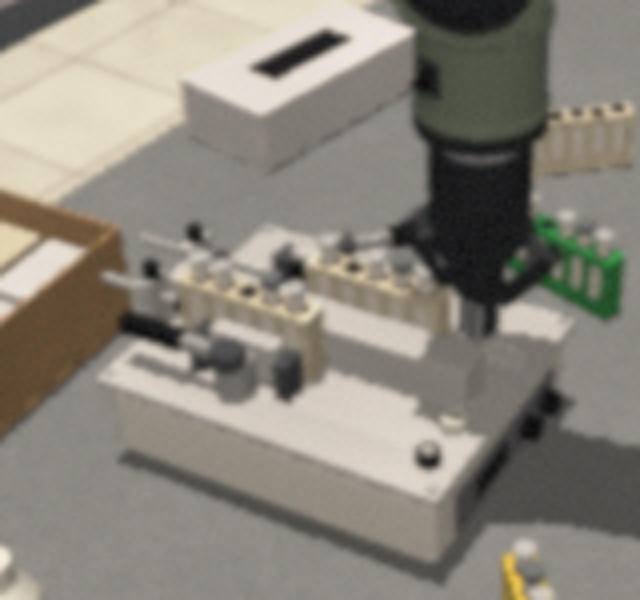

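```bash
python3 -m pendant '[{"dx":4,"dy":0,"dz":0,"ax":0,"ay":0,"az":0,"claw":0},{"dx":8,"dy":0,"dz":0,"ax":0,"ay":0,"az":0,"claw":0},{"dx":12,"dy":0,"dz":0,"ax":0,"ay":0,"az":0,"claw":0},{"dx":16,"dy":0,"dz":0,"ax":0,"ay":0,"az":0,"claw":0},{"dx":20,"dy":0,"dz":0,"ax":0,"ay":0,"az":0,"claw":0},{"dx":24,"dy":0,"dz":0,"ax":0,"ay":0,"az":0,"claw":0},{"dx":28,"dy":0,"dz":0,"ax":0,"ay":0,"az":0,"claw":0},{"dx":32,"dy":0,"dz":0,"ax":0,"ay":0,"az":0,"claw":0},{"dx":36,"dy":0,"dz":0,"ax":0,"ay":0,"az":0,"claw":0},{"dx":40,"dy":0,"dz":0,"ax":0,"ay":0,"az":0,"claw":0}]' 20
python3 - <<'E'
from h import *
grab('wrist','w4.png');grab('scene','c4.png');print(observe()['position'],observe()['force'],observe()['moment'])
a=cv2.imread('pics/c4.png')[150:290,190:350];cv2.imwrite('pics/c4c.png',cv2.resize(a,None,fx=4,fy=4,interpolation=2))
E
```

```text
clock: 2.45
position: [0.4779, 0.0651, 0.1187]
tool_rot: [3.142, 0.001, 0.103]
force: [-7.8, -0.5, 9.5]
grip_width: 0.0
[0.47850349 0.06514833 0.11863844] [-1.72232304 -0.25520857  4.75220817] [0.0105023  0.18777321 0.00190741]
```

View pics/w4.png

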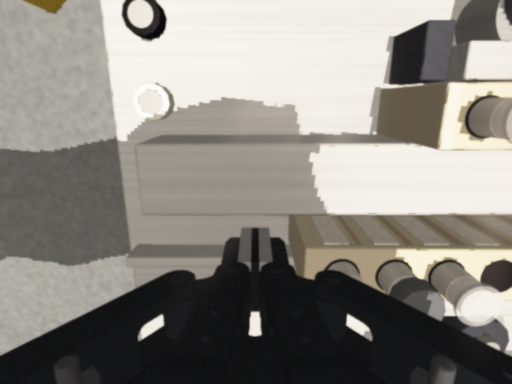

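View pics/c4c.png

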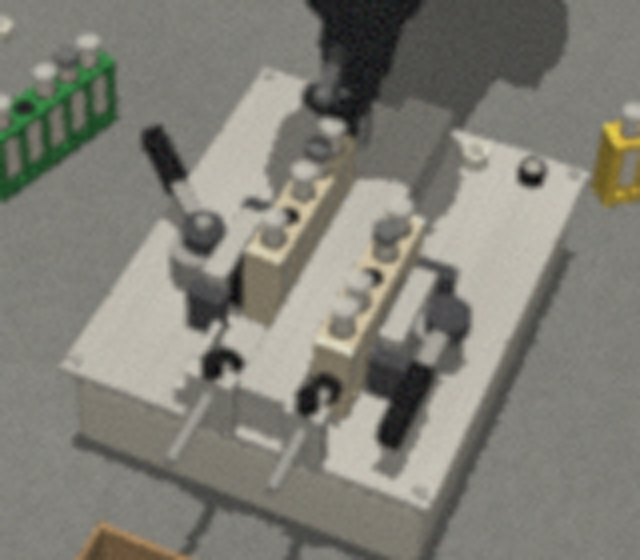

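Force on the tool reads −8 N along x and +9 N upward, and the wrist view shows a finger gap still open at (285,255). So a knuckle is riding on the rear tube. I back off and lean the gripper back 15°, so that only the finger tips touch the rack's back face, at about 30 mm height.

```bash
python3 -m pendant '[{"dx":-10,"dy":0,"dz":0,"ax":0,"ay":0,"az":0,"claw":0},{"dx":-14,"dy":0,"dz":0,"ax":0,"ay":5,"az":0,"claw":0},{"dx":-14,"dy":0,"dz":3,"ax":0,"ay":10,"az":0,"claw":0},{"dx":-14,"dy":0,"dz":6,"ax":0,"ay":15,"az":0,"claw":0},{"dx":-14,"dy":0,"dz":6,"ax":0,"ay":15,"az":0,"claw":0},{"dx":-14,"dy":0,"dz":6,"ax":0,"ay":15,"az":0,"claw":0}]' 20
python3 - <<'E'
from h import *
grab('wrist','w5.png');grab('scene','c5.png');print(observe()['position'],observe()['tool_rot'],observe()['force'],observe()['moment'])
grab('side','s5.png')
a=cv2.imread('pics/c5.png')[150:290,190:350];b=cv2.imread('pics/s5.png')[120:260,150:310];cv2.imwrite('pics/c5c.png',cv2.resize(np.hstack([a,b]),None,fx=2.5,fy=2.5,interpolation=2))
E
```

```text
clock: 3.05
position: [0.4625, 0.0637, 0.1122]
tool_rot: [3.141, -0.26, 0.104]
force: [1.0, -0.1, 0.8]
grip_width: -0.0003
[0.46431183 0.06404785 0.11262116] [-3.1412406  -0.26223635  0.10324692] [ 0.69685918 -0.74536078  0.99581169] [-0.04626093  0.18629444 -0.09092976]
```

View pics/w5.png

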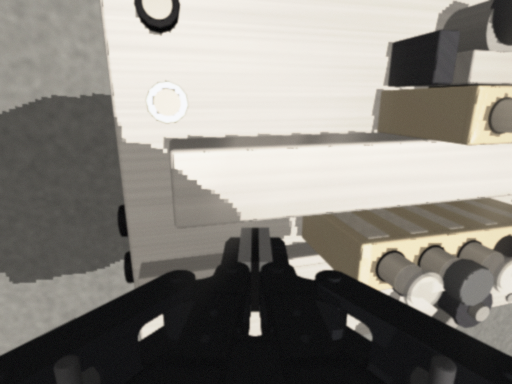

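View pics/c5c.png

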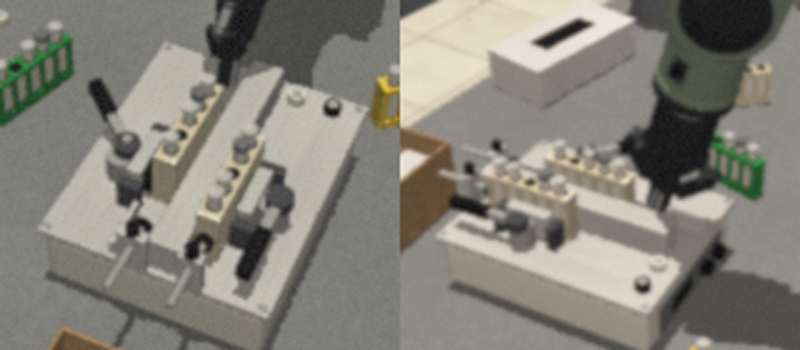

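```bash
python3 -m pendant '[{"dx":3.9,"dy":0,"dz":1,"ax":0,"ay":0,"az":0,"claw":0},{"dx":7.7,"dy":0,"dz":2.1,"ax":0,"ay":0,"az":0,"claw":0},{"dx":11.6,"dy":0,"dz":3.1,"ax":0,"ay":0,"az":0,"claw":0},{"dx":15.5,"dy":0,"dz":4.1,"ax":0,"ay":0,"az":0,"claw":0},{"dx":19.3,"dy":0,"dz":5.2,"ax":0,"ay":0,"az":0,"claw":0},{"dx":23.2,"dy":0,"dz":6.2,"ax":0,"ay":0,"az":0,"claw":0},{"dx":27,"dy":0,"dz":7.2,"ax":0,"ay":0,"az":0,"claw":0},{"dx":30.9,"dy":0,"dz":8.3,"ax":0,"ay":0,"az":0,"claw":0},{"dx":34.8,"dy":0,"dz":9.3,"ax":0,"ay":0,"az":0,"claw":0},{"dx":38.6,"dy":0,"dz":10.4,"ax":0,"ay":0,"az":0,"claw":0}]' 20
python3 - <<'E'
from h import *
grab('wrist','w6.png');grab('scene','c6.png');print(observe()['position'],observe()['tool_rot'],observe()['force'],observe()['moment'])
grab('side','s6.png')
a=cv2.imread('pics/c6.png')[150:290,190:350];b=cv2.imread('pics/s6.png')[120:260,150:310];cv2.imwrite('pics/c6c.png',cv2.resize(np.hstack([a,b]),None,fx=2.5,fy=2.5,interpolation=2))
E
```

```text
clock: 4.03
position: [0.5039, 0.0678, 0.1122]
tool_rot: [3.142, -0.262, 0.103]
force: [-2.7, 0.4, 1.1]
grip_width: -0.0001
[0.50429219 0.06785562 0.11226792] [-3.14146537 -0.26226181  0.1027956 ] [ 0.16112707  0.05778988 -0.37508798] [-0.02158908  0.30397295  0.06084124]
```

View pics/w6.png

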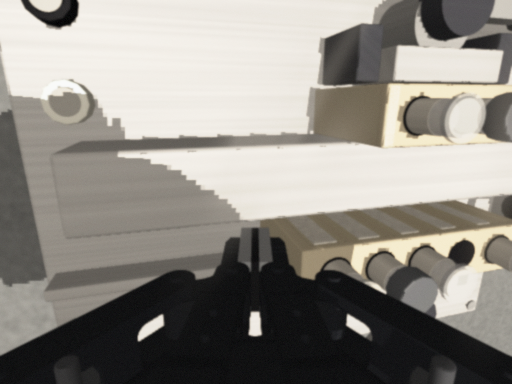

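View pics/c6c.png

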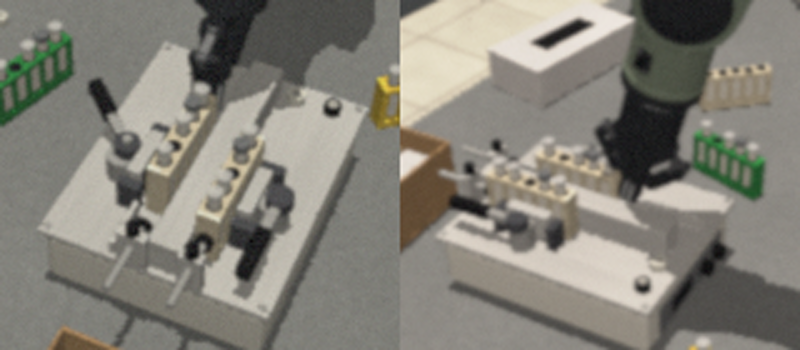

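The tip is now on the rack's back face and the rack is upright and moving; it covers the lane up to about scene crop (165,180), short of the buffer at (140,228). I expect about 30 mm left, so I take 20 mm more.

```bash
python3 -m pendant '[{"dx":3.9,"dy":0,"dz":1,"ax":0,"ay":0,"az":0,"claw":0},{"dx":7.7,"dy":0,"dz":2.1,"ax":0,"ay":0,"az":0,"claw":0},{"dx":11.6,"dy":0,"dz":3.1,"ax":0,"ay":0,"az":0,"claw":0},{"dx":14.5,"dy":0,"dz":3.9,"ax":0,"ay":0,"az":0,"claw":0},{"dx":17.4,"dy":0,"dz":4.7,"ax":0,"ay":0,"az":0,"claw":0},{"dx":19.3,"dy":0,"dz":5.2,"ax":0,"ay":0,"az":0,"claw":0},{"dx":19.3,"dy":0,"dz":5.2,"ax":0,"ay":0,"az":0,"claw":0}]' 20
python3 - <<'E'
from h import *
d=grab('scene','c7.png');print(observe()['position'],observe()['force'],observe()['moment'])
a=cv2.imread('pics/c7.png')[165:265,190:310];cv2.imwrite('pics/c7c.png',cv2.resize(a,None,fx=6,fy=6,interpolation=2))
E
```

```text
clock: 4.77
position: [0.524, 0.0699, 0.1122]
tool_rot: [-3.142, -0.262, 0.103]
force: [-0.2, -0.2, 0.4]
grip_width: -0.0002
[0.52373499 0.06983939 0.11222557] [ 0.54971667 -0.00525592 -0.18867708] [-0.02949464  0.3017454  -0.02850177]
```

View pics/c7c.png

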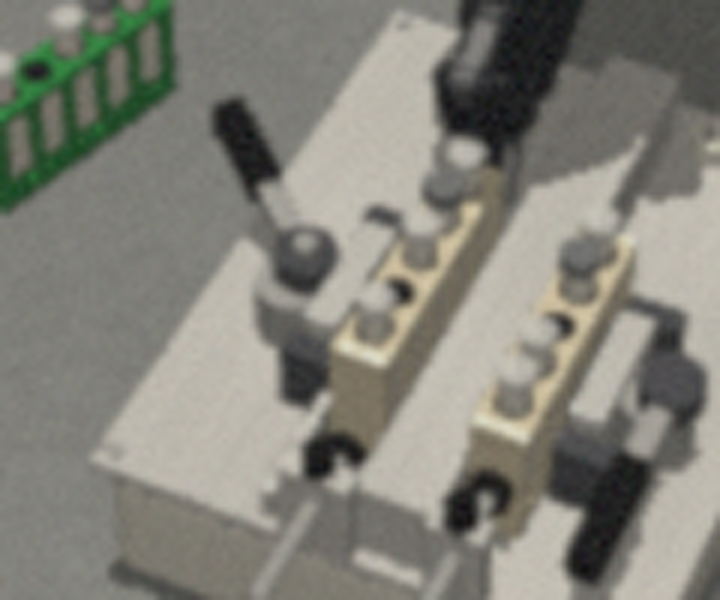

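```bash
python3 - <<'E'
from h import *
import pickle
s=pickle.load(open('scene0.pkl','rb'))
a=np.radians(5.9);ex=np.array([np.cos(a),np.sin(a)]);ey=np.array([-ex[1],ex[0]]);o=np.array([546.6,94.1])
for n,uv,z in [('frontL',(190+383/6,165+366/6),.147),('frontR',(190+333/6,165+343/6),.147),('LlaneL',(190+527/6,165+438/6),.147),('LlaneR',(190+477/6,165+415/6),.147),('buftop',(190+325/6,165+432/6),.124),('LBtop',(190+468/6,165+476/6),.124),]:
    p=cast(s,uv,z)[:2]*1000;print(n,p.round(1),((p-o)@ex).round(1),((p-o)@ey).round(1))
E
```

```text
frontL [652.4  94.2] 105.3 -10.8
frontR [652.6  71.6] 103.1 -33.2
LlaneL [654.5 158.8] 114.0 53.3
LlaneR [654.6 137.2] 111.9 31.8
buftop [676.1  82.6] 127.7 -24.7
LBtop [665.7 140.6] 123.3 34.1
```

```bash
python3 -m pendant '[{"dx":1,"dy":0,"dz":0.3,"ax":0,"ay":0,"az":0,"claw":0},{"dx":2,"dy":0,"dz":0.5,"ax":0,"ay":0,"az":0,"claw":0},{"dx":3,"dy":0,"dz":0.8,"ax":0,"ay":0,"az":0,"claw":0},{"dx":4,"dy":0,"dz":1.1,"ax":0,"ay":0,"az":0,"claw":0},{"dx":5,"dy":0,"dz":1.3,"ax":0,"ay":0,"az":0,"claw":0}]' 20; python3 -m pendant '[{"dx":1,"dy":0,"dz":0.3,"ax":0,"ay":0,"az":0,"claw":0},{"dx":2,"dy":0,"dz":0.5,"ax":0,"ay":0,"az":0,"claw":0}]'
```

```text
clock: 5.23
position: [0.5287, 0.0704, 0.1122]
tool_rot: [3.142, -0.262, 0.103]
force: [-0.4, -0.3, -0.3]
grip_width: -0.0
clock: 5.4
position: [0.5308, 0.0706, 0.1123]
tool_rot: [-3.142, -0.262, 0.103]
force: [-1.0, -0.0, -1.1]
grip_width: -0.0005
```

```bash
python3 -m pendant '[{"dx":1,"dy":0,"dz":0.3,"ax":0,"ay":0,"az":0,"claw":0},{"dx":1,"dy":0,"dz":0.3,"ax":0,"ay":0,"az":0,"claw":0}]'
```

```text
clock: 5.57
position: [0.532, 0.0707, 0.1123]
tool_rot: [-3.142, -0.262, 0.103]
force: [-0.7, 0.1, -0.1]
grip_width: -0.0002
```

```bash
python3 -m pendant '[{"dx":1,"dy":0,"dz":0.3,"ax":0,"ay":0,"az":0,"claw":0},{"dx":1,"dy":0,"dz":0.3,"ax":0,"ay":0,"az":0,"claw":0}]'; python3 - <<'E'
from h import *
d=grab('scene','c8.png');print(observe()['position'],observe()['force'])
a=cv2.imread('pics/c8.png')[205:255,225:275];cv2.imwrite('pics/c8c.png',cv2.resize(a,None,fx=10,fy=10,interpolation=2))
E
```

```text
clock: 5.73
position: [0.5329, 0.0708, 0.1123]
tool_rot: [-3.142, -0.262, 0.103]
force: [-1.6, -0.3, 0.2]
grip_width: 0.0001
[0.53288322 0.0707785  0.11227981] [-5.97923423e-01 -8.64953682e-01  2.68472085e-04]
```

View pics/c8c.png

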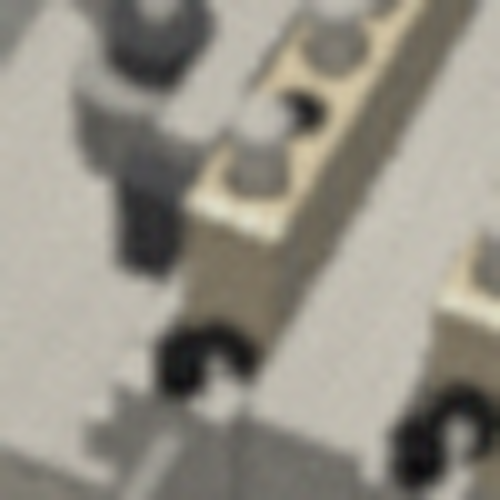

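```bash
python3 -m pendant '[{"dx":1,"dy":0,"dz":0.3,"ax":0,"ay":0,"az":0,"claw":0},{"dx":1,"dy":0,"dz":0.3,"ax":0,"ay":0,"az":0,"claw":0},{"dx":1,"dy":0,"dz":0.3,"ax":0,"ay":0,"az":0,"claw":0}]'
```

```text
clock: 6.03
position: [0.5339, 0.0709, 0.1122]
tool_rot: [-3.142, -0.262, 0.103]
force: [-0.3, 0.5, 0.2]
grip_width: -0.0002
```

```bash
python3 -m pendant '[{"dx":1,"dy":0,"dz":0.3,"ax":0,"ay":0,"az":0,"claw":0},{"dx":1,"dy":0,"dz":0.3,"ax":0,"ay":0,"az":0,"claw":0},{"dx":1,"dy":0,"dz":0.3,"ax":0,"ay":0,"az":0,"claw":0}]'
```

```text
clock: 6.28
position: [0.5349, 0.071, 0.1122]
tool_rot: [-3.142, -0.262, 0.103]
force: [-1.3, -0.7, -0.7]
grip_width: 0.0002
```

```bash
python3 -m pendant '[{"dx":1,"dy":0,"dz":0.3,"ax":0,"ay":0,"az":0,"claw":0},{"dx":1,"dy":0,"dz":0.3,"ax":0,"ay":0,"az":0,"claw":0},{"dx":1,"dy":0,"dz":0.3,"ax":0,"ay":0,"az":0,"claw":0}]'
```

```text
clock: 6.53
position: [0.536, 0.0711, 0.1121]
tool_rot: [-3.142, -0.262, 0.103]
force: [-0.0, 0.6, -0.4]
grip_width: 0.0003
```

```bash
python3 -m pendant '[{"dx":1,"dy":0,"dz":0.3,"ax":0,"ay":0,"az":0,"claw":0},{"dx":1,"dy":0,"dz":0.3,"ax":0,"ay":0,"az":0,"claw":0},{"dx":1,"dy":0,"dz":0.3,"ax":0,"ay":0,"az":0,"claw":0}]'
```

```text
clock: 6.78
position: [0.537, 0.0712, 0.1121]
tool_rot: [-3.142, -0.262, 0.103]
force: [-0.2, 0.3, -0.0]
grip_width: 0.0002
```

```bash
python3 -m pendant '[{"dx":1,"dy":0,"dz":0.3,"ax":0,"ay":0,"az":0,"claw":0},{"dx":1,"dy":0,"dz":0.3,"ax":0,"ay":0,"az":0,"claw":0},{"dx":1,"dy":0,"dz":0.3,"ax":0,"ay":0,"az":0,"claw":0}]'
```

```text
clock: 7.03
position: [0.5381, 0.0713, 0.1121]
tool_rot: [-3.142, -0.262, 0.103]
force: [-0.5, 0.3, 0.6]
grip_width: -0.0
```

```bash
python3 -m pendant '[{"dx":1,"dy":0,"dz":0.3,"ax":0,"ay":0,"az":0,"claw":0},{"dx":1,"dy":0,"dz":0.3,"ax":0,"ay":0,"az":0,"claw":0},{"dx":1,"dy":0,"dz":0.3,"ax":0,"ay":0,"az":0,"claw":0}]'; python3 - <<'E'
from h import *
d=grab('scene','c9.png')
for i in range(6):
    grab('side');print(observe()['force'].round(2))
a=cv2.imread('pics/c9.png')[205:255,225:275];cv2.imwrite('pics/c9c.png',cv2.resize(a,None,fx=10,fy=10,interpolation=2))
E
```

```text
clock: 7.28
position: [0.5391, 0.0714, 0.1121]
tool_rot: [-3.142, -0.262, 0.103]
force: [0.3, -0.7, -0.1]
grip_width: 0.0003
[-0.48 -1.27  0.65]
[ 0.38  0.07 -0.98]
[-0.42  0.02 -0.26]
[0.28 0.6  0.01]
[0.31 0.1  0.41]
[0.03 0.31 0.4 ]
```

View pics/c9c.png

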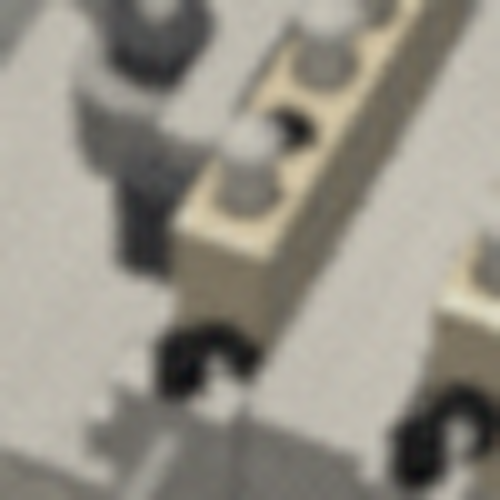

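```bash
python3 -m pendant '[{"dx":1,"dy":0,"dz":0.3,"ax":0,"ay":0,"az":0,"claw":0},{"dx":1,"dy":0,"dz":0.3,"ax":0,"ay":0,"az":0,"claw":0},{"dx":1,"dy":0,"dz":0.3,"ax":0,"ay":0,"az":0,"claw":0}]'
```

```text
clock: 7.88
position: [0.5401, 0.0715, 0.112]
tool_rot: [-3.142, -0.262, 0.103]
force: [-0.6, 0.5, 0.1]
grip_width: 0.0
```

```bash
python3 -m pendant '[{"dx":1,"dy":0,"dz":0.3,"ax":0,"ay":0,"az":0,"claw":0},{"dx":1,"dy":0,"dz":0.3,"ax":0,"ay":0,"az":0,"claw":0},{"dx":1,"dy":0,"dz":0.3,"ax":0,"ay":0,"az":0,"claw":0}]'
```

```text
clock: 8.13
position: [0.5411, 0.0716, 0.112]
tool_rot: [3.142, -0.262, 0.103]
force: [-0.6, -0.9, 0.3]
grip_width: 0.0
```

```bash
python3 -m pendant '[{"dx":1,"dy":0,"dz":0.3,"ax":0,"ay":0,"az":0,"claw":0},{"dx":1,"dy":0,"dz":0.3,"ax":0,"ay":0,"az":0,"claw":0},{"dx":1,"dy":0,"dz":0.3,"ax":0,"ay":0,"az":0,"claw":0}]'
```

```text
clock: 8.38
position: [0.5422, 0.0718, 0.112]
tool_rot: [-3.142, -0.262, 0.103]
force: [-0.2, 0.3, 1.1]
grip_width: -0.0002
```

```bash
python3 -c "
from h import *
for i in range(4):
    grab('side');print(observe()['force'].round(2))"
```

```text
[-1.91 -0.01  0.12]
[-1.56  0.17  0.43]
[0.   0.04 0.19]
[-0.5   0.15  0.44]
```

```bash
python3 -m pendant '[{"dx":1,"dy":0,"dz":0.3,"ax":0,"ay":0,"az":0,"claw":0},{"dx":1,"dy":0,"dz":0.3,"ax":0,"ay":0,"az":0,"claw":0},{"dx":1,"dy":0,"dz":0.3,"ax":0,"ay":0,"az":0,"claw":0}]';python3 -c "
from h import *
for i in range(4):
    grab('side');print(observe()['force'].round(2))"
```

```text
clock: 8.83
position: [0.543, 0.0718, 0.1119]
tool_rot: [3.142, -0.261, 0.103]
force: [-3.7, -0.5, 2.4]
grip_width: -0.0001
[-2.98 -1.14  2.07]
[-3.99  0.38  3.22]
[-4.12 -0.12  3.02]
[-4.82 -0.82  3.04]
```

```bash
python3 -m pendant '[{"dx":1,"dy":0,"dz":0.3,"ax":0,"ay":0,"az":0,"claw":0},{"dx":1,"dy":0,"dz":0.3,"ax":0,"ay":0,"az":0,"claw":0},{"dx":1,"dy":0,"dz":0.3,"ax":0,"ay":0,"az":0,"claw":0}]';python3 -c "
from h import *
for i in range(4):
    grab('side');print(observe()['force'].round(2))"
```

```text
clock: 9.28
position: [0.5438, 0.0718, 0.1118]
tool_rot: [3.141, -0.261, 0.103]
force: [-7.6, -0.9, 5.2]
grip_width: -0.0001
[-7.08 -1.34  4.59]
[-6.78 -1.17  5.2 ]
[-6.02 -0.14  5.56]
[-7.28 -0.39  4.89]
```

Rack is home: about 7 N, rising roughly 4 N per mm, as the buffer should. Now I back off and lift clear.

```bash
python3 -m pendant '[{"dx":-5,"dy":0,"dz":-1.3,"ax":0,"ay":0,"az":0,"claw":0},{"dx":-20,"dy":0,"dz":-5,"ax":0,"ay":0,"az":0,"claw":0},{"dx":-20,"dy":0,"dz":-40,"ax":0,"ay":0,"az":0,"claw":0},{"dx":-20,"dy":0,"dz":-80,"ax":0,"ay":0,"az":0,"claw":0},{"dx":-20,"dy":0,"dz":-110,"ax":0,"ay":-5,"az":0,"claw":0},{"dx":-20,"dy":0,"dz":-110,"ax":0,"ay":-10,"az":0,"claw":0},{"dx":-20,"dy":0,"dz":-110,"ax":0,"ay":-15,"az":0,"claw":0},{"dx":-20,"dy":0,"dz":-110,"ax":0,"ay":-15,"az":0,"claw":0},{"dx":-20,"dy":0,"dz":-110,"ax":0,"ay":-15,"az":0,"claw":0}]'
python3 - <<'E'
from h import *
import pickle
d=grab('scene','c10.png');w=grab('wrist','w10.png');print(observe()['position'],observe()['tool_rot'])
pickle.dump(w,open('w10.pkl','wb'))
a=cv2.imread('pics/c10.png')[165:265,190:310];cv2.imwrite('pics/c10c.png',cv2.resize(a,None,fx=5,fy=5,interpolation=2))
E
```

```text
clock: 10.23
position: [0.4972, 0.067, 0.2125]
tool_rot: [3.142, -0.001, 0.102]
force: [-0.3, -0.2, 0.2]
grip_width: -0.0002
[0.49615271 0.06689614 0.21241288] [ 3.14130401e+00 -8.60080784e-04  1.02906250e-01]
```

View pics/c10c.png

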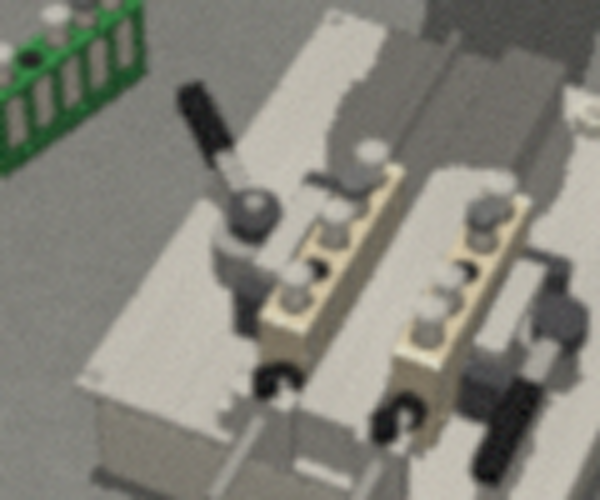

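View pics/w10.png

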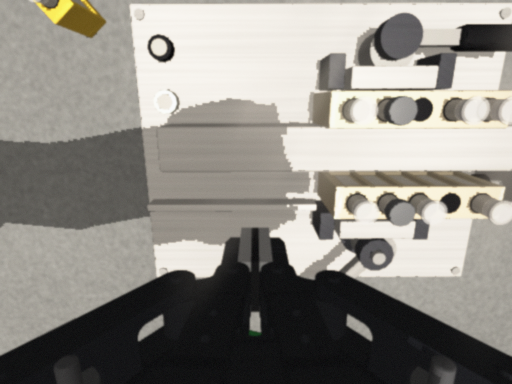

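The rack stands upright against the buffer: scene crop (285,330) against the buffer at (275,380). The lever is still open, with its end at (190,95). Next I triangulate the pivot and work out the lever sweep.

```bash
cat > plan.py <<'E'
import sys
from h import *
from scipy.spatial.transform import Rotation as R
piv=np.array([597.,27.]);rad=78.;beta=6.
def pose(th,off,z):
    u=np.array([np.cos(np.radians(th)),np.sin(np.radians(th))]);t=np.array([-u[1],u[0]])
    p=piv+rad*u-off*t
    return np.array([*p,z]),th+90+beta
def rel(cur,yaw,p,y):  # tool pointing down: Rz(yaw)Rx(pi)
    T=R.from_euler('xyz',[np.pi,0,np.radians(yaw)])
    d=T.inv().apply(p-cur); return d.round(1),round(-(y-yaw),1)
E
python3 - <<'E'
from plan import *
import pickle
w0=pickle.load(open('wrist0.pkl','rb'));w1=pickle.load(open('w10.pkl','rb'));s=pickle.load(open('scene0.pkl','rb'))
def tri(obs):
    A=[];b=[]
    for d,uv in obs:
        C=-d['view'][:3,:3].T@d['view'][:3,3];r=cast(d,uv,0)-C;r/=np.linalg.norm(r);M=np.eye(3)-np.outer(r,r);A.append(M);b.append(M@C)
    return np.linalg.lstsq(np.vstack(A),np.hstack(b),rcond=None)[0]*1000
print(tri([(w0,(223.5,154)),(w1,(375.5,254))]),tri([(w0,(223.5,154)),(w1,(375.5,254)),(s,(190+235/4.6,160+208/4.6))]))
o=observe();cur=o['position']*1000
p,y=pose(-127,38,212);print(p,y,rel(cur,5.9,p,y))
E
```

```text
[597.40196892  27.40899366 127.25998289] [597.3711601   26.90197349 128.33049577]
[519.71027881 -12.4245989  212.        ] -31.0 (array([15.3, 81.3,  0.4]), 36.9)
```

```bash
python3 -m pendant '[{"dx":5,"dy":27,"dz":0,"ax":0,"ay":0,"az":7,"claw":0},{"dx":10,"dy":54,"dz":0,"ax":0,"ay":0,"az":14,"claw":0},{"dx":15.3,"dy":81.3,"dz":0,"ax":0,"ay":0,"az":21,"claw":0},{"dx":15.3,"dy":81.3,"dz":0,"ax":0,"ay":0,"az":28,"claw":0},{"dx":15.3,"dy":81.3,"dz":0,"ax":0,"ay":0,"az":35,"claw":0},{"dx":15.3,"dy":81.3,"dz":35,"ax":0,"ay":0,"az":36.9,"claw":0},{"dx":15.3,"dy":81.3,"dz":35,"ax":0,"ay":0,"az":36.9,"claw":0},{"dx":15.3,"dy":81.3,"dz":35,"ax":0,"ay":0,"az":36.9,"claw":0}]'
python3 - <<'E'
from h import *
d=grab('scene','c11.png');w=grab('wrist','w11.png');print(observe()['position'],observe()['tool_rot'])
a=cv2.imread('pics/c11.png')[145:265,190:310];cv2.imwrite('pics/c11c.png',cv2.resize(a,None,fx=5,fy=5,interpolation=2))
E
```

```text
clock: 11.0
position: [0.5189, -0.0121, 0.1773]
tool_rot: [3.14, 0.002, -0.539]
force: [1.2, 0.5, -0.5]
grip_width: -0.0001
[ 0.52027808 -0.01217503  0.17892337] [-3.14126954e+00 -6.58502204e-04 -5.39158062e-01]
```

View pics/c11c.png

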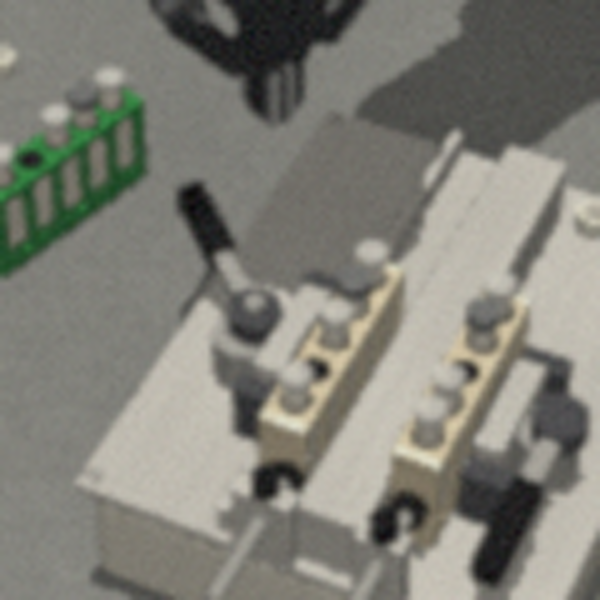

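View pics/w11.png

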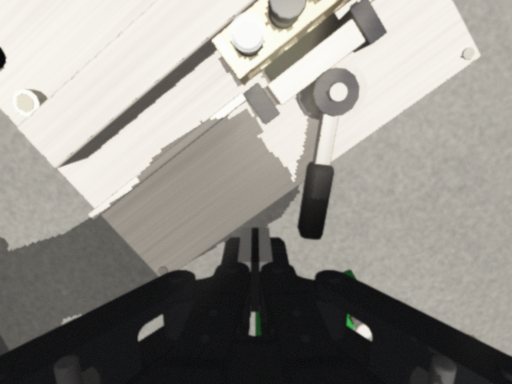

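The lever grip is at wrist (315,200), to the right of the finger tips at (255,235) as intended, with clear space below the fingers. Lowering.

```bash
python3 -m pendant '[{"dx":0,"dy":0,"dz":31,"ax":0,"ay":0,"az":0,"claw":0},{"dx":0,"dy":0,"dz":62,"ax":0,"ay":0,"az":0,"claw":0},{"dx":0,"dy":0,"dz":62,"ax":0,"ay":0,"az":0,"claw":0},{"dx":0,"dy":0,"dz":62,"ax":0,"ay":0,"az":0,"claw":0}]'
python3 - <<'E'
from plan import *
o=observe();cur=o['position']*1000;yaw=np.degrees(o['tool_rot'][2]);print(cur,yaw,o['force'])
for th in [-127,-124,-121,-118,-115,-112,-109,-106,-103,-100]:
    p,y=pose(th,24,116);print(th,rel(cur,yaw,p,y))
E
```

```text
clock: 11.43
position: [0.52, -0.0123, 0.1165]
tool_rot: [3.141, 0.001, -0.54]
force: [0.1, -0.7, 0.8]
grip_width: 0.0002
[519.974233   -12.32267875 116.49297001] -30.96218023237643 [ 0.12261889 -0.72800679  0.7577307 ]
-127 (array([13.7,  1.7,  0.5]), np.float64(0.0))
-124 (array([17.7,  3.3,  0.5]), np.float64(-3.0))
-121 (array([21.8,  4.6,  0.5]), np.float64(-6.0))
-118 (array([25.9,  5.8,  0.5]), np.float64(-9.0))
-115 (array([30.1,  6.7,  0.5]), np.float64(-12.0))
-112 (array([34.3,  7.4,  0.5]), np.float64(-15.0))
-109 (array([38.5,  7.9,  0.5]), np.float64(-18.0))
-106 (array([42.8,  8.2,  0.5]), np.float64(-21.0))
-103 (array([47. ,  8.3,  0.5]), np.float64(-24.0))
-100 (array([51.3,  8.1,  0.5]), np.float64(-27.0))
```

```bash
python3 -m pendant '[{"dx":7,"dy":1,"dz":0,"ax":0,"ay":0,"az":0,"claw":0},{"dx":13.7,"dy":1.7,"dz":0,"ax":0,"ay":0,"az":0,"claw":0},{"dx":17.7,"dy":3.3,"dz":0,"ax":0,"ay":0,"az":-3,"claw":0},{"dx":21.8,"dy":4.6,"dz":0,"ax":0,"ay":0,"az":-6,"claw":0},{"dx":25.9,"dy":5.8,"dz":0,"ax":0,"ay":0,"az":-9,"claw":0},{"dx":30.1,"dy":6.7,"dz":0,"ax":0,"ay":0,"az":-12,"claw":0},{"dx":34.3,"dy":7.4,"dz":0,"ax":0,"ay":0,"az":-15,"claw":0},{"dx":38.5,"dy":7.9,"dz":0,"ax":0,"ay":0,"az":-18,"claw":0}]'
python3 - <<'E'
from plan import *
w=grab('wrist','w12.png')
o=observe();cur=o['position']*1000;yaw=np.degrees(o['tool_rot'][2]);print(cur,yaw,o['force'])
for th in range(-109,-74,3):
    p,y=pose(th,24,116);print(th,rel(cur,yaw,p,y))
E
```

```text
clock: 12.1
position: [0.5502, -0.0393, 0.1176]
tool_rot: [-3.141, -0.001, -0.224]
force: [-3.4, 4.3, 1.8]
grip_width: 0.0
[550.70518424 -39.82074857 117.57335137] -12.655692778618326 [-2.97395967  2.01370117  0.94284981]
-109 (array([-1.9, -0.5,  1.6]), np.float64(0.3))
-106 (array([2. , 1.1, 1.6]), np.float64(-2.7))
-103 (array([6.1, 2.5, 1.6]), np.float64(-5.7))
-100 (array([10.2,  3.7,  1.6]), np.float64(-8.7))
-97 (array([14.3,  4.6,  1.6]), np.float64(-11.7))
-94 (array([18.5,  5.4,  1.6]), np.float64(-14.7))
-91 (array([22.8,  5.9,  1.6]), np.float64(-17.7))
-88 (array([27. ,  6.2,  1.6]), np.float64(-20.7))
-85 (array([31.3,  6.3,  1.6]), np.float64(-23.7))
-82 (array([35.6,  6.1,  1.6]), np.float64(-26.7))
-79 (array([39.8,  5.7,  1.6]), np.float64(-29.7))
-76 (array([44.1,  5.1,  1.6]), np.float64(-32.7))
```

View pics/w12.png

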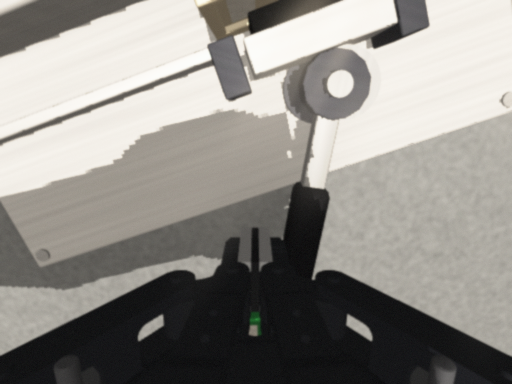

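Contact with the lever is made at about 3.5 N, with the finger against the grip at wrist (300,250). Continuing the sweep.

```bash
python3 -m pendant '[{"dx":4,"dy":1.8,"dz":1,"ax":0,"ay":0,"az":-4,"claw":0},{"dx":8,"dy":3.1,"dz":1,"ax":0,"ay":0,"az":-7,"claw":0},{"dx":12,"dy":4.1,"dz":1,"ax":0,"ay":0,"az":-10,"claw":0},{"dx":16.4,"dy":5,"dz":1,"ax":0,"ay":0,"az":-13,"claw":0},{"dx":20.6,"dy":5.6,"dz":1,"ax":0,"ay":0,"az":-16,"claw":0}]'
python3 - <<'E'
from plan import *
w=grab('wrist','w13.png')
o=observe();cur=o['position']*1000;yaw=np.degrees(o['tool_rot'][2]);print(cur,yaw,o['force'])
for th in range(-96,-60,3):
    p,y=pose(th,24,116);print(th,rel(cur,yaw,p,y))
E
```

```text
clock: 12.57
position: [0.5681, -0.0498, 0.1161]
tool_rot: [3.141, 0.0, 0.053]
force: [-7.1, -0.2, 3.9]
grip_width: 0.0003
[568.76321847 -50.1016993  116.1709156 ] 3.2566651396403774 [-4.00493985 -0.10886482  3.82334859]
-96 (array([-3.7, -2.2,  0.2]), np.float64(3.3))
-93 (array([ 0.2, -0.5,  0.2]), np.float64(0.3))
-90 (array([4.2, 1.1, 0.2]), np.float64(-2.7))
-87 (array([8.2, 2.5, 0.2]), np.float64(-5.7))
-84 (array([12.3,  3.7,  0.2]), np.float64(-8.7))
-81 (array([16.5,  4.6,  0.2]), np.float64(-11.7))
-78 (array([20.7,  5.4,  0.2]), np.float64(-14.7))
-75 (array([24.9,  5.9,  0.2]), np.float64(-17.7))
-72 (array([29.2,  6.2,  0.2]), np.float64(-20.7))
-69 (array([33.5,  6.2,  0.2]), np.float64(-23.7))
-66 (array([37.8,  6.1,  0.2]), np.float64(-26.7))
-63 (array([42. ,  5.7,  0.2]), np.float64(-29.7))
```

View pics/w13.png

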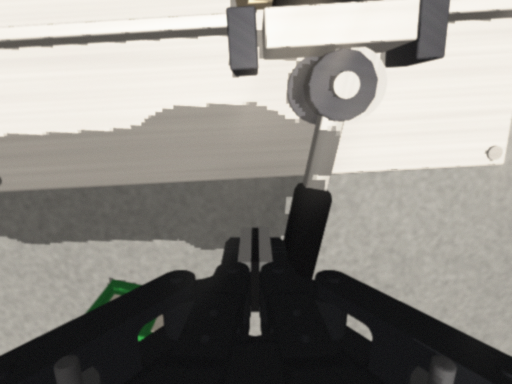

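```bash
python3 -m pendant '[{"dx":4.2,"dy":1.5,"dz":0,"ax":0,"ay":0,"az":-3,"claw":0},{"dx":8.2,"dy":2.7,"dz":0,"ax":0,"ay":0,"az":-6,"claw":0},{"dx":12.3,"dy":3.7,"dz":0,"ax":0,"ay":0,"az":-9,"claw":0},{"dx":16.5,"dy":4.6,"dz":0,"ax":0,"ay":0,"az":-12,"claw":0}]'
python3 - <<'E'
from plan import *
w=grab('wrist','w14.png')
o=observe();cur=o['position']*1000;yaw=np.degrees(o['tool_rot'][2]);print(cur,yaw,o['force'])
a=cast(w,(346,85),.128)*1000;print(a)
for th in range(-84,-50,3):
    p,y=pose(th,24,116);print(th,rel(cur,yaw,p,y))
E
```

```text
clock: 12.95
position: [0.5843, -0.0543, 0.116]
tool_rot: [3.14, 0.001, 0.261]
force: [-8.9, -5.3, 4.8]
grip_width: -0.0001
[585.00137769 -54.47233124 115.97743272] 15.182165045391256 [-7.4271094  -3.84153051  3.92598007]
[598.19116687  27.28879832 128.        ]
-84 (array([-3.2, -2.3, -0. ]), np.float64(3.2))
-81 (array([ 0.7, -0.5, -0. ]), np.float64(0.2))
-78 (array([ 4.6,  1.1, -0. ]), np.float64(-2.8))
-75 (array([ 8.7,  2.4, -0. ]), np.float64(-5.8))
-72 (array([12.8,  3.6, -0. ]), np.float64(-8.8))
-69 (array([16.9,  4.5, -0. ]), np.float64(-11.8))
-66 (array([21.2,  5.3, -0. ]), np.float64(-14.8))
-63 (array([25.4,  5.8, -0. ]), np.float64(-17.8))
-60 (array([29.7,  6.1, -0. ]), np.float64(-20.8))
-57 (array([33.9,  6.1, -0. ]), np.float64(-23.8))
-54 (array([38.2,  6. , -0. ]), np.float64(-26.8))
-51 (array([42.5,  5.6, -0. ]), np.float64(-29.8))
```

View pics/w14.png

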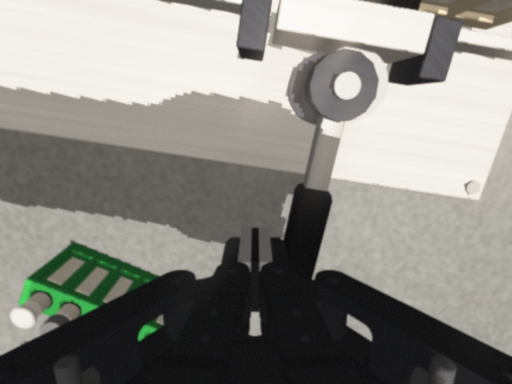

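```bash
python3 -m pendant '[{"dx":3,"dy":0.6,"dz":0,"ax":0,"ay":0,"az":-2,"claw":0},{"dx":6,"dy":1.6,"dz":0,"ax":0,"ay":0,"az":-4,"claw":0},{"dx":8.7,"dy":2.4,"dz":0,"ax":0,"ay":0,"az":-6,"claw":0},{"dx":11.4,"dy":3.2,"dz":0,"ax":0,"ay":0,"az":-8,"claw":0},{"dx":14,"dy":3.8,"dz":0,"ax":0,"ay":0,"az":-10,"claw":0}]'
python3 - <<'E'
from plan import *
w=grab('wrist','w15.png')
o=observe();cur=o['position']*1000;yaw=np.degrees(o['tool_rot'][2]);print(cur,yaw,o['force'])
for th in range(-75,-45,2):
    p,y=pose(th,24,116);print(th,rel(cur,yaw,p,y))
E
```

```text
clock: 13.42
position: [0.5985, -0.0552, 0.1158]
tool_rot: [3.14, 0.003, 0.434]
force: [-9.3, -8.3, 4.2]
grip_width: -0.0001
[598.95097033 -55.18784757 115.81553255] 25.0237365038329 [-8.17708038 -8.08778512  3.80078378]
-75 (array([-4.2, -2.7, -0.2]), np.float64(4.0))
-73 (array([-1.7, -1.4, -0.2]), np.float64(2.0))
-71 (array([ 0.9, -0.2, -0.2]), np.float64(0.0))
-69 (array([ 3.6,  0.8, -0.2]), np.float64(-2.0))
-67 (array([ 6.3,  1.8, -0.2]), np.float64(-4.0))
-65 (array([ 9. ,  2.7, -0.2]), np.float64(-6.0))
-63 (array([11.7,  3.5, -0.2]), np.float64(-8.0))
-61 (array([14.5,  4.2, -0.2]), np.float64(-10.0))
-59 (array([17.2,  4.8, -0.2]), np.float64(-12.0))
-57 (array([20.1,  5.3, -0.2]), np.float64(-14.0))
-55 (array([22.9,  5.7, -0.2]), np.float64(-16.0))
-53 (array([25.7,  6. , -0.2]), np.float64(-18.0))
-51 (array([28.5,  6.2, -0.2]), np.float64(-20.0))
-49 (array([31.4,  6.3, -0.2]), np.float64(-22.0))
-47 (array([34.2,  6.3, -0.2]), np.float64(-24.0))
```

```bash
python3 -m pendant '[{"dx":2.8,"dy":0.5,"dz":0,"ax":0,"ay":0,"az":-2,"claw":0},{"dx":5.5,"dy":1.5,"dz":0,"ax":0,"ay":0,"az":-4,"claw":0},{"dx":8.2,"dy":2.5,"dz":0,"ax":0,"ay":0,"az":-6,"claw":0},{"dx":11,"dy":3.3,"dz":0,"ax":0,"ay":0,"az":-8,"claw":0}]'
python3 - <<'E'
from plan import *
w=grab('wrist','w16.png')
o=observe();cur=o['position']*1000;yaw=np.degrees(o['tool_rot'][2]);print(cur,yaw,o['force'])
for th in range(-65,-35,2):
    p,y=pose(th,24,116);print(th,rel(cur,yaw,p,y))
E
```

```text
clock: 13.8
position: [0.6098, -0.054, 0.1157]
tool_rot: [3.14, 0.003, 0.573]
force: [-9.0, -11.0, 2.4]
grip_width: -0.0
[610.26931479 -53.91977783 115.71856833] 33.00441692351223 [-8.65375427 -9.21443308  1.29500011]
-65 (array([-1.7, -1.2, -0.3]), np.float64(2.0))
-63 (array([ 0.9, -0. , -0.3]), np.float64(0.0))
-61 (array([ 3.6,  1. , -0.3]), np.float64(-2.0))
-59 (array([ 6.2,  2. , -0.3]), np.float64(-4.0))
-57 (array([ 8.9,  2.9, -0.3]), np.float64(-6.0))
-55 (array([11.7,  3.7, -0.3]), np.float64(-8.0))
-53 (array([14.4,  4.4, -0.3]), np.float64(-10.0))
-51 (array([17.2,  5. , -0.3]), np.float64(-12.0))
-49 (array([20. ,  5.5, -0.3]), np.float64(-14.0))
-47 (array([22.9,  5.9, -0.3]), np.float64(-16.0))
-45 (array([25.7,  6.2, -0.3]), np.float64(-18.0))
-43 (array([28.5,  6.4, -0.3]), np.float64(-20.0))
-41 (array([31.4,  6.5, -0.3]), np.float64(-22.0))
-39 (array([34.2,  6.5, -0.3]), np.float64(-24.0))
-37 (array([37.1,  6.4, -0.3]), np.float64(-26.0))
```

View pics/w16.png

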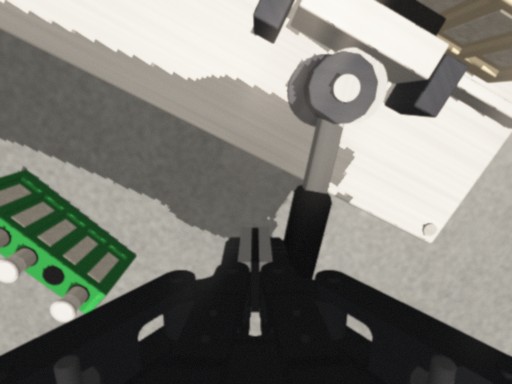

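Force is about 14 N near the peak. The lever keeps its place against the finger at wrist (305,230). Continuing.

```bash
python3 -m pendant '[{"dx":2.8,"dy":0.7,"dz":0,"ax":0,"ay":0,"az":-2,"claw":0},{"dx":5.5,"dy":1.8,"dz":0,"ax":0,"ay":0,"az":-4,"claw":0},{"dx":8.2,"dy":2.7,"dz":0,"ax":0,"ay":0,"az":-6,"claw":0},{"dx":11,"dy":3.5,"dz":0,"ax":0,"ay":0,"az":-8,"claw":0},{"dx":13.8,"dy":4.2,"dz":0,"ax":0,"ay":0,"az":-10,"claw":0}]'
python3 - <<'E'
from plan import *
w=grab('wrist','w17.png')
o=observe();cur=o['position']*1000;yaw=np.degrees(o['tool_rot'][2]);print(cur,yaw,o['force'])
for th in range(-55,-23,2):
    p,y=pose(th,24,116);print(th,rel(cur,yaw,p,y))
E
```

```text
clock: 14.27
position: [0.624, -0.0507, 0.1158]
tool_rot: [3.139, 0.004, 0.747]
force: [-5.4, -13.4, 0.5]
grip_width: -0.0001
[624.48055444 -50.54085243 115.8027908 ] 42.9793867711695 [ -5.84450364 -12.56037841   1.5709547 ]
-55 (array([-1.8, -1.6, -0.2]), np.float64(2.0))
-53 (array([ 0.8, -0.4, -0.2]), np.float64(-0.0))
-51 (array([ 3.4,  0.7, -0.2]), np.float64(-2.0))
-49 (array([ 6.1,  1.7, -0.2]), np.float64(-4.0))
-47 (array([ 8.8,  2.5, -0.2]), np.float64(-6.0))
-45 (array([11.5,  3.3, -0.2]), np.float64(-8.0))
-43 (array([14.3,  4. , -0.2]), np.float64(-10.0))
-41 (array([17.1,  4.6, -0.2]), np.float64(-12.0))
-39 (array([19.9,  5.1, -0.2]), np.float64(-14.0))
-37 (array([22.7,  5.5, -0.2]), np.float64(-16.0))
-35 (array([25.5,  5.8, -0.2]), np.float64(-18.0))
-33 (array([28.4,  6. , -0.2]), np.float64(-20.0))
-31 (array([31.2,  6.1, -0.2]), np.float64(-22.0))
-29 (array([34.1,  6.1, -0.2]), np.float64(-24.0))
-27 (array([36.9,  6. , -0.2]), np.float64(-26.0))
-25 (array([39.8,  5.8, -0.2]), np.float64(-28.0))
```

```bash
python3 -m pendant '[{"dx":2.7,"dy":0.7,"dz":0,"ax":0,"ay":0,"az":-2,"claw":0},{"dx":5.4,"dy":1.7,"dz":0,"ax":0,"ay":0,"az":-4,"claw":0},{"dx":8.1,"dy":2.5,"dz":0,"ax":0,"ay":0,"az":-6,"claw":0},{"dx":10.8,"dy":3.3,"dz":0,"ax":0,"ay":0,"az":-8,"claw":0},{"dx":13.6,"dy":4,"dz":0,"ax":0,"ay":0,"az":-10,"claw":0}]'
python3 - <<'E'
from plan import *
w=grab('wrist','w18.png');grab('scene','c18.png')
o=observe();cur=o['position']*1000;yaw=np.degrees(o['tool_rot'][2]);print(cur,yaw,o['force'])
for th in range(-45,-9,2):
    p,y=pose(th,24,116);print(th,rel(cur,yaw,p,y))
a=cv2.imread('pics/c18.png')[145:265,190:310];cv2.imwrite('pics/c18c.png',cv2.resize(a,None,fx=5,fy=5,interpolation=2))
E
```

```text
clock: 14.73
position: [0.6372, -0.0451, 0.1159]
tool_rot: [3.139, 0.004, 0.921]
force: [-2.7, -14.2, 0.4]
grip_width: -0.0003
[637.35506043 -44.45872069 115.80073821] 52.79868804648475 [ -2.34366204 -12.03231037   0.09836308]
-45 (array([-1.8, -1.3, -0.2]), np.float64(1.8))
-43 (array([ 0.8, -0.2, -0.2]), np.float64(-0.2))
-41 (array([ 3.4,  0.9, -0.2]), np.float64(-2.2))
-39 (array([ 6.1,  1.9, -0.2]), np.float64(-4.2))
-37 (array([ 8.8,  2.7, -0.2]), np.float64(-6.2))
-35 (array([11.5,  3.5, -0.2]), np.float64(-8.2))
-33 (array([14.3,  4.2, -0.2]), np.float64(-10.2))
-31 (array([17.1,  4.8, -0.2]), np.float64(-12.2))
-29 (array([19.9,  5.3, -0.2]), np.float64(-14.2))
-27 (array([22.7,  5.7, -0.2]), np.float64(-16.2))
-25 (array([25.5,  6. , -0.2]), np.float64(-18.2))
-23 (array([28.4,  6.2, -0.2]), np.float64(-20.2))
-21 (array([31.2,  6.3, -0.2]), np.float64(-22.2))
-19 (array([34.1,  6.2, -0.2]), np.float64(-24.2))
-17 (array([36.9,  6.1, -0.2]), np.float64(-26.2))
-15 (array([39.8,  5.9, -0.2]), np.float64(-28.2))
-13 (array([42.6,  5.6, -0.2]), np.float64(-30.2))
-11 (array([45.4,  5.2, -0.2]), np.float64(-32.2))
```

View pics/w18.png

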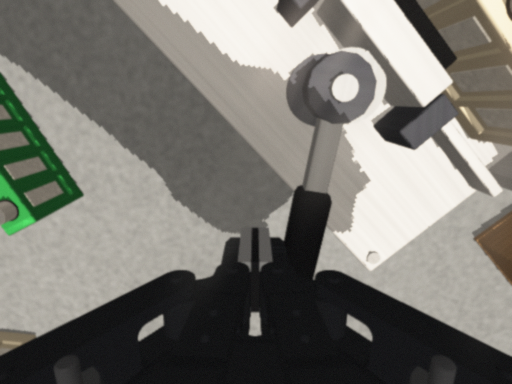

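View pics/c18c.png

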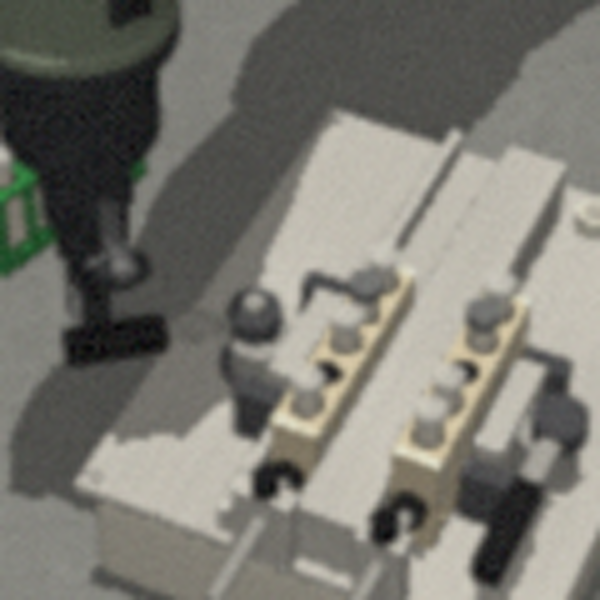

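The jaw has moved the rack over to the fence and the rack still stands at the buffer (crop (280,470)). The lever is past the force peak. Continuing.

```bash
python3 -m pendant '[{"dx":2.7,"dy":0.8,"dz":0,"ax":0,"ay":0,"az":-2,"claw":0},{"dx":5.4,"dy":1.9,"dz":0,"ax":0,"ay":0,"az":-4,"claw":0},{"dx":8.1,"dy":2.7,"dz":0,"ax":0,"ay":0,"az":-6,"claw":0},{"dx":10.8,"dy":3.5,"dz":0,"ax":0,"ay":0,"az":-8,"claw":0},{"dx":13.6,"dy":4.2,"dz":0,"ax":0,"ay":0,"az":-10,"claw":0},{"dx":16.4,"dy":4.8,"dz":0,"ax":0,"ay":0,"az":-12,"claw":0}]'
python3 - <<'E'
from plan import *
o=observe();cur=o['position']*1000;yaw=np.degrees(o['tool_rot'][2]);print(cur,yaw,o['force'])
for th in range(-31,-3,2):
    p,y=pose(th,24,116);print(th,rel(cur,yaw,p,y))
E
```

```text
clock: 15.33
position: [0.6514, -0.0343, 0.1159]
tool_rot: [3.139, 0.003, 1.131]
force: [0.4, -12.7, -2.7]
grip_width: -0.0
[651.3896745  -34.29944411 115.93145423] 64.79990658941594 [  0.40155315 -12.7383083   -2.66625677]
-31 (array([ 0.5, -0.1, -0.1]), np.float64(-0.2))
-29 (array([ 3.2,  0.9, -0.1]), np.float64(-2.2))
-27 (array([ 5.9,  1.9, -0.1]), np.float64(-4.2))
-25 (array([ 8.6,  2.8, -0.1]), np.float64(-6.2))
-23 (array([11.3,  3.6, -0.1]), np.float64(-8.2))
-21 (array([14.1,  4.2, -0.1]), np.float64(-10.2))
-19 (array([16.9,  4.8, -0.1]), np.float64(-12.2))
-17 (array([19.7,  5.3, -0.1]), np.float64(-14.2))
-15 (array([22.5,  5.7, -0.1]), np.float64(-16.2))
-13 (array([25.3,  6. , -0.1]), np.float64(-18.2))
-11 (array([28.2,  6.2, -0.1]), np.float64(-20.2))
-9 (array([31. ,  6.3, -0.1]), np.float64(-22.2))
-7 (array([33.9,  6.3, -0.1]), np.float64(-24.2))
-5 (array([36.7,  6.2, -0.1]), np.float64(-26.2))
```

```bash
python3 -m pendant '[{"dx":2.7,"dy":0.8,"dz":0,"ax":0,"ay":0,"az":-2,"claw":0},{"dx":5.4,"dy":1.9,"dz":0,"ax":0,"ay":0,"az":-4,"claw":0},{"dx":8.1,"dy":2.7,"dz":0,"ax":0,"ay":0,"az":-6,"claw":0},{"dx":10.8,"dy":3.5,"dz":0,"ax":0,"ay":0,"az":-8,"claw":0},{"dx":13.6,"dy":4.2,"dz":0,"ax":0,"ay":0,"az":-10,"claw":0}]'
python3 - <<'E'
from plan import *
w=grab('wrist','w20.png')
o=observe();cur=o['position']*1000;yaw=np.degrees(o['tool_rot'][2]);print(cur,yaw,o['force'])
for th in range(-21,3,2):
    p,y=pose(th,24,116);print(th,rel(cur,yaw,p,y))
E
```

```text
clock: 15.75
position: [0.6612, -0.0227, 0.116]
tool_rot: [3.139, 0.003, 1.306]
force: [2.1, -7.5, -1.0]
grip_width: -0.0002
[661.49589116 -21.91999414 116.0200952 ] 75.03914820713742 [ 1.28276565 -6.03934323 -1.17102803]
-21 (array([-1.5,  0.1,  0. ]), np.float64(0.0))
-19 (array([1.2, 1.2, 0. ]), np.float64(-2.0))
-17 (array([3.9, 2.2, 0. ]), np.float64(-4.0))
-15 (array([6.6, 3. , 0. ]), np.float64(-6.0))
-13 (array([9.3, 3.8, 0. ]), np.float64(-8.0))
-11 (array([12.1,  4.5,  0. ]), np.float64(-10.0))
-9 (array([14.8,  5.1,  0. ]), np.float64(-12.0))
-7 (array([17.6,  5.6,  0. ]), np.float64(-14.0))
-5 (array([20.5,  6. ,  0. ]), np.float64(-16.0))
-3 (array([23.3,  6.3,  0. ]), np.float64(-18.0))
-1 (array([26.1,  6.5,  0. ]), np.float64(-20.0))
1 (array([29. ,  6.7,  0. ]), np.float64(-22.0))
```

View pics/w20.png

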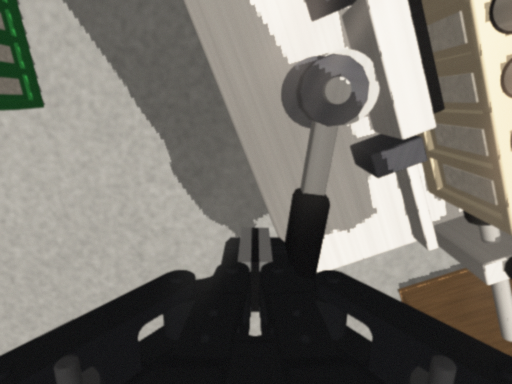

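Force is falling (6 N), so dead centre is close. A few more degrees, in short steps.

```bash
python3 -m pendant '[{"dx":2.7,"dy":0.6,"dz":0,"ax":0,"ay":0,"az":-2,"claw":0},{"dx":5.4,"dy":1.6,"dz":0,"ax":0,"ay":0,"az":-4,"claw":0},{"dx":8,"dy":2.4,"dz":0,"ax":0,"ay":0,"az":-6,"claw":0}]'
python3 - <<'E'
from plan import *
w=grab('wrist','w21.png')
o=observe();cur=o['position']*1000;yaw=np.degrees(o['tool_rot'][2]);print(cur,yaw,o['force'])
for th in range(-15,5,2):
    p,y=pose(th,24,116);print(th,rel(cur,yaw,p,y))
E
```

```text
clock: 16.05
position: [0.6657, -0.0147, 0.1161]
tool_rot: [3.14, 0.002, 1.412]
force: [1.3, -3.6, -0.7]
grip_width: -0.0005
[665.82958392 -13.91447844 116.06860159] 81.069158919445 [ 0.05662628 -2.17576482 -0.29287124]
-15 (array([-2.4,  0.7,  0.1]), np.float64(0.1))
-13 (array([0.3, 1.8, 0.1]), np.float64(-1.9))
-11 (array([2.9, 2.7, 0.1]), np.float64(-3.9))
-9 (array([5.6, 3.6, 0.1]), np.float64(-5.9))
-7 (array([8.4, 4.4, 0.1]), np.float64(-7.9))
-5 (array([11.1,  5.1,  0.1]), np.float64(-9.9))
-3 (array([13.9,  5.7,  0.1]), np.float64(-11.9))
-1 (array([16.7,  6.2,  0.1]), np.float64(-13.9))
1 (array([19.5,  6.6,  0.1]), np.float64(-15.9))
3 (array([22.4,  6.9,  0.1]), np.float64(-17.9))
```

View pics/w21.png

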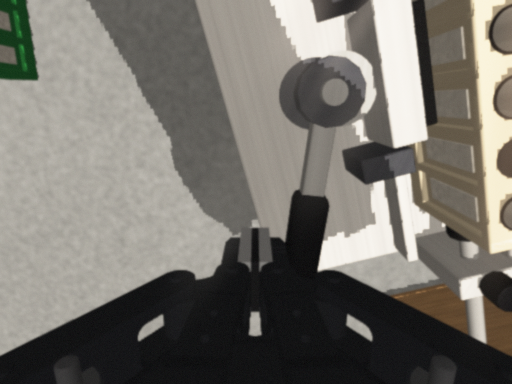

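```bash
python3 -m pendant '[{"dx":2.7,"dy":0.9,"dz":0,"ax":0,"ay":0,"az":-2,"claw":0},{"dx":5.4,"dy":1.8,"dz":0,"ax":0,"ay":0,"az":-4,"claw":0},{"dx":8,"dy":2.6,"dz":0,"ax":0,"ay":0,"az":-6,"claw":0}]'
python3 - <<'E'
from plan import *
w=grab('wrist','w22.png')
o=observe();cur=o['position']*1000;yaw=np.degrees(o['tool_rot'][2]);print(cur,yaw,o['force'])
E
```

```text
clock: 16.35
position: [0.6693, -0.006, 0.116]
tool_rot: [3.14, 0.001, 1.517]
force: [0.4, 0.2, -0.4]
grip_width: 0.0003
[669.3571955   -5.29103227 115.94422179] 87.09815015000625 [-0.28700654  0.17977698  0.55874105]
```

View pics/w22.png

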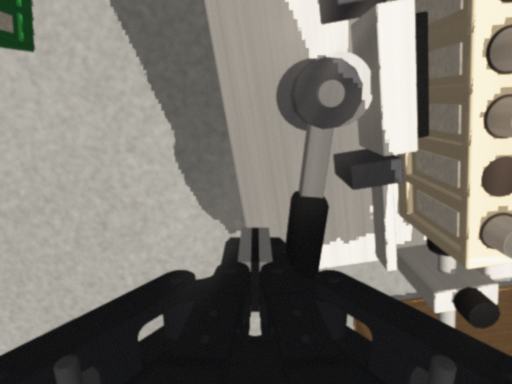

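```bash
python3 -m pendant '[{"dx":2.7,"dy":0.8,"dz":0,"ax":0,"ay":0,"az":-2,"claw":0},{"dx":5.4,"dy":1.6,"dz":0,"ax":0,"ay":0,"az":-4,"claw":0},{"dx":5.4,"dy":1.6,"dz":0,"ax":0,"ay":0,"az":-4,"claw":0}]'
python3 - <<'E'
from plan import *
w=grab('wrist','w23.png')
o=observe();cur=o['position']*1000;yaw=np.degrees(o['tool_rot'][2]);print(cur,yaw,o['force'])
E
```

```text
clock: 16.65
position: [0.6709, 0.0001, 0.1157]
tool_rot: [3.141, -0.0, 1.587]
force: [0.7, -0.9, 0.7]
grip_width: -0.0
[ 6.70696686e+02 -1.24072563e-01  1.15514820e+02] 90.85232184317023 [-0.21253259  0.06812422 -0.64726869]
```

View pics/w23.png

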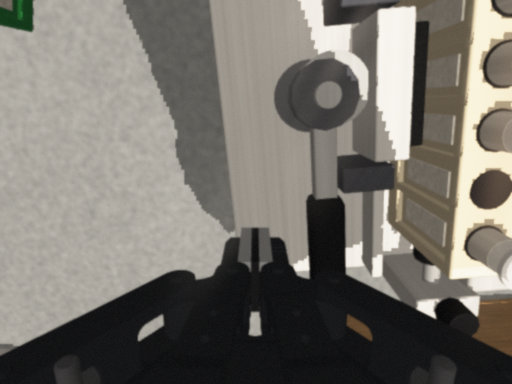

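The lever has jumped ahead of the finger and now lies at wrist (325,230), nearly parallel to the lane. I back off and lift.

```bash
python3 -m pendant '[{"dx":-15,"dy":0,"dz":0,"ax":0,"ay":0,"az":0,"claw":0},{"dx":-35,"dy":0,"dz":0,"ax":0,"ay":0,"az":0,"claw":0},{"dx":-40,"dy":0,"dz":-40,"ax":0,"ay":0,"az":0,"claw":0},{"dx":-40,"dy":0,"dz":-80,"ax":0,"ay":0,"az":0,"claw":0},{"dx":-40,"dy":0,"dz":-120,"ax":0,"ay":0,"az":0,"claw":0},{"dx":-40,"dy":0,"dz":-120,"ax":0,"ay":0,"az":0,"claw":0}]'
python3 - <<'E'
from h import *
import pickle
for n in ['wrist','scene','side']: pickle.dump(grab(n,n+'24.png'),open(n+'24.pkl','wb'))
a=cv2.imread('pics/scene24.png')[165:265,190:310];b=cv2.imread('pics/side24.png')[165:265,150:270];cv2.imwrite('pics/c24.png',cv2.resize(np.hstack([a,b]),None,fx=3.3,fy=3.3,interpolation=2))
print(observe()['position'],observe()['force'])
E
```

```text
clock: 17.2
position: [0.6739, -0.0409, 0.2433]
tool_rot: [3.132, 0.0, 1.584]
force: [0.9, 1.3, 0.5]
grip_width: -0.0002
[ 0.67105714 -0.04108284  0.23528435] [-0.57525552  0.12210699 -0.21462003]
```

View pics/wrist24.png

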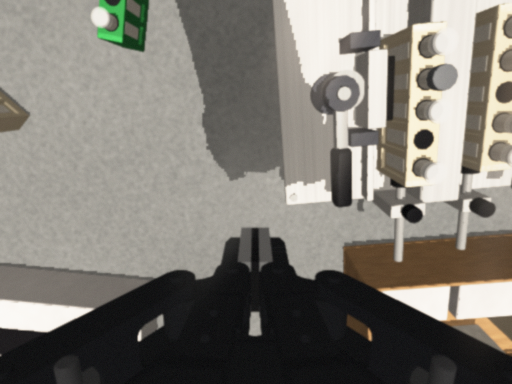

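View pics/c24.png

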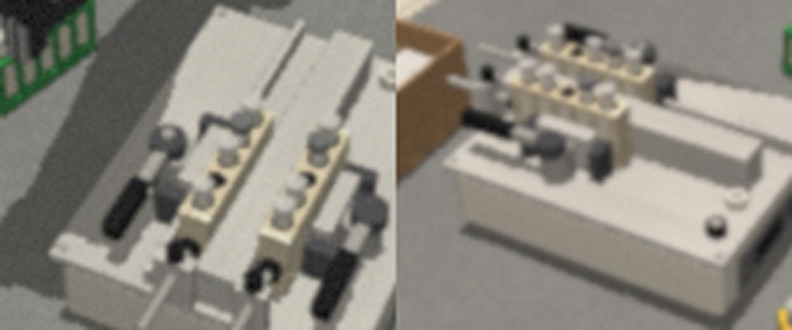

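```bash
python3 - <<'E'
from h import *
import pickle
w=pickle.load(open('wrist24.pkl','rb'));s=pickle.load(open('scene24.pkl','rb'))
p=cast(w,(344,94),.128);q=cast(w,(341,204),.130);d=q-p;print('lever deg',np.degrees(np.arctan2(d[1],d[0])),np.linalg.norm(d),'closed expected 5.9')
a=s['image'][205:255,225:285]
a=cv2.resize(a,None,fx=7,fy=7,interpolation=2);b=cv2.resize(w['image'][120:240,310:512],None,fx=3.5,fy=3.5,interpolation=2)[:350,:]
h=max(a.shape[0],b.shape[0]);c=np.zeros((h+b.shape[0],707,3),np.uint8);c[:a.shape[0],:a.shape[1]]=a;c[h:,:b.shape[1]]=b[:,:707];cv2.imwrite('pics/z24.png',cv2.resize(c,None,fx=.8,fy=.8))
E
```

```text
lever deg 3.4419997151873223 0.09154947109174637 closed expected 5.9
```

View pics/z24.png

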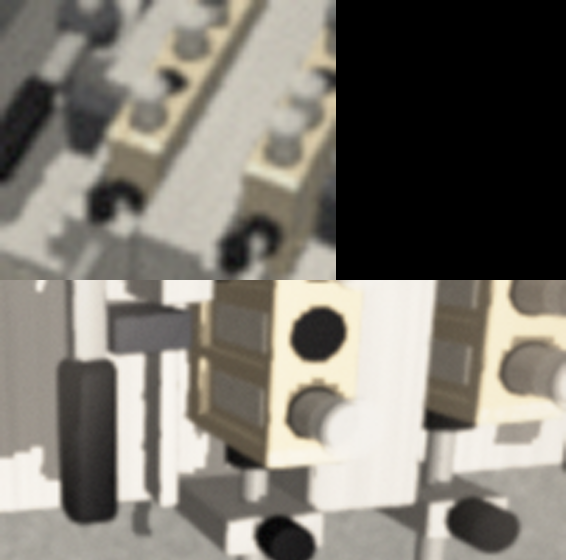

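```bash
python3 - <<'E'
from h import *
w=grab('wrist','w25.png');grab('scene','c25.png')
a=np.radians(5.9);im=w['image']
cv2.imwrite('pics/z25.png',cv2.resize(im[40:260,260:512],None,fx=2.7,fy=2.7,interpolation=2))
for nm,p in [('grip mid line .085 out',[597.3+85*np.cos(a),27+85*np.sin(a),130])]: print(nm,proj(w,np.array(p)/1000))
print(proj(w,np.array([.5973,.027,.128])),observe()['position'],observe()['clock'])
E
```

```text
grip mid line .085 out [346.32982595 203.69925865]
[344.74600478  98.86368589] [ 0.6706017  -0.04068925  0.23389412] 17.45
```

View pics/z25.png

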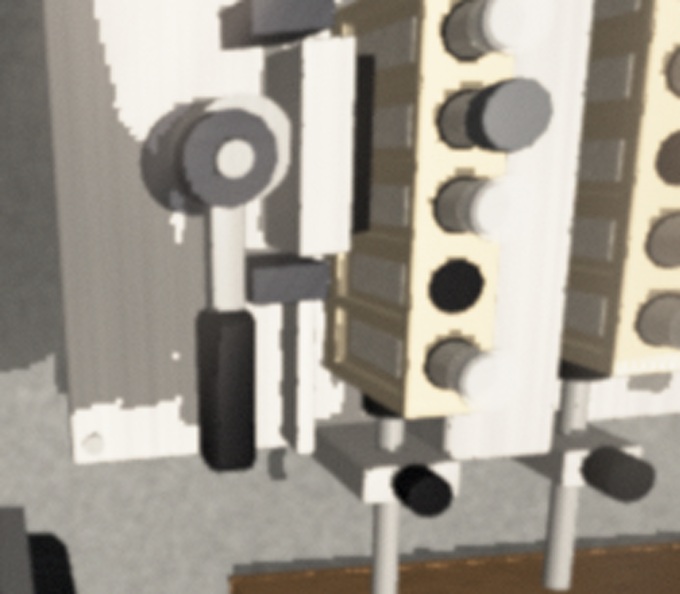

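The lever lies along the lane, with its grip centre line running from crop (226,310) to (229,465), about 1.1° in the image. The closed position predicts about 0.9°. The jaw's rubber touches the rack's side at (362,150), and the rack front sits on the buffer at (385,405). The fingers are clear of everything, so I hand in.

```bash
python3 -c "
from workcell import job_done,observe
print(job_done())"
```

```text
the job is handed in; nothing more can be done
None
```

I handed the job in at about 17.5 s on the robot's clock, with the rack home and the lever snapped closed. No verdict was reported.

**What I did**
- **Rack:** I pushed the cream rack along the right lane until the wrist force rose by about 4 N per mm, as the buffer should, to about 7 N on the stop.
- **Lever:** I swept it round with the side of the shut fingers. The highest wrist reading was about 15 N, and it fell to zero at dead centre. The lever then snapped ahead of the fingers. I backed off and lifted clear.

**Last checks**
- **Rack and jaw:** The rack is upright with its front on the rubber buffer, and the jaw rubber is against its side. I could only see that contact; the clamp force was not measured.
- **Lever angle:** The first closing-angle estimate gave 3.4° against 5.9° expected, taken while the arm was still settling. A retaken picture agreed with fully closed to about 0.2° in the image.
- **Bystanders:** None appeared moved in the views I looked at, but I did not measure them.

**What went wrong**
- **Knuckle on a tube:** On the first push a gripper knuckle pressed on the rear tube with roughly 10 N. I backed off and leaned the gripper back 15° for the rest; the rack stayed upright.
- **Refused call:** One early call was refused for missing keys and nothing moved.

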